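# Load the bottle-drying rack and set its air

## Task

Shut off the drying rack's air by turning its ball valve's lever fully closed, then fill every empty cell of the rack with a spare gas bottle from the mat, one bottle to a cell, lowered in gently and standing upright on the cell's floor, with the air kept off while you load and the bottles already in the rack left in place. When the rack is full, open the valve to half (45 degrees, the middle mark). Leave any bottles that are left over standing upright on the bench.

Things in the scene. Friction and masses are not known exactly. Their poses are not given: they have to be found in the camera images.
- rack: Fixed bottle-drying rack: steel air box 178 x 262 mm, 45 mm high, under a white plastic grid of 2 (along x) by 3 (along y) square cells, 74 mm inside, 84 mm apart, floors 45 mm and wall tops 90 mm up. Bottles have 5 mm to spare all round. A 21 mm air pipe with the valve leaves its -y end; 115 mm tall gauge at its +x side. Origin: centre of the underside. Place and yaw vary.
- cell0 (a point): Centre of the floor of cell 0, at (-42, -84, 45) mm in the rack's frame; z up.
- cell1 (a point): Centre of the floor of cell 1, at (42, -84, 45) mm in the rack's frame; z up.
- cell2 (a point): Centre of the floor of cell 2, at (-42, 0, 45) mm in the rack's frame; z up.
- cell3 (a point): Centre of the floor of cell 3, at (42, 0, 45) mm in the rack's frame; z up.
- cell4 (a point): Centre of the floor of cell 4, at (-42, 84, 45) mm in the rack's frame; z up.
- cell5 (a point): Centre of the floor of cell 5, at (42, 84, 45) mm in the rack's frame; z up.
- valve (a joint): Quarter-turn lever of the ball valve, tall upright stem. Rad: 0 = shut (lever across the pipe, to the rack's -x), growing counter-clockwise seen from above; 0.785 = half open (45 degrees, middle of the three marks on the plate); 1.571 = fully open (along the pipe, to the rack's -y). Stops at 0 and 1.571. Takes about 0.25 N m (3.5 N at the sleeve) and stays where left.
- valve_stem (a point): On the stem's vertical axis at lever height: (0, -190, 122) mm in the rack's frame.
- lever_grip (a point): Middle of the lever's black sleeve, 75 mm from the stem's axis, 122 mm above the bench. The sleeve is 68 mm long (41 to 109 mm from the axis), 17 mm wide, 14 mm thick; only the pipe, its top 41 mm up, lies below. The point turns with the lever; its x axis points along the lever towards the stem.
- racked0: Small bare-aluminium gas bottle, upright: cylinder 64 mm wide, rounded shoulder 74 to 92 mm up, threaded neck 30 mm wide from there to its open top 125 mm up; 0.35 kg. Origin: centre of its underside, z up; round, so yaw means nothing. If present it stands in cell 0 from the start; None if absent (cell 0 is then empty).
- racked1: Small bare-aluminium gas bottle, upright: cylinder 64 mm wide, rounded shoulder 74 to 92 mm up, threaded neck 30 mm wide from there to its open top 125 mm up; 0.35 kg. Origin: centre of its underside, z up; round, so yaw means nothing. If present it stands in cell 1 from the start; None if absent (cell 1 is then empty).
- racked2: Small bare-aluminium gas bottle, upright: cylinder 64 mm wide, rounded shoulder 74 to 92 mm up, threaded neck 30 mm wide from there to its open top 125 mm up; 0.35 kg. Origin: centre of its underside, z up; round, so yaw means nothing. If present it stands in cell 2 from the start; None if absent (cell 2 is then empty).
- racked3: Small bare-aluminium gas bottle, upright: cylinder 64 mm wide, rounded shoulder 74 to 92 mm up, threaded neck 30 mm wide from there to its open top 125 mm up; 0.35 kg. Origin: centre of its underside, z up; round, so yaw means nothing. If present it stands in cell 3 from the start; None if absent (cell 3 is then empty).
- racked4: Small bare-aluminium gas bottle, upright: cylinder 64 mm wide, rounded shoulder 74 to 92 mm up, threaded neck 30 mm wide from there to its open top 125 mm up; 0.35 kg. Origin: centre of its underside, z up; round, so yaw means nothing. If present it stands in cell 4 from the start; None if absent (cell 4 is then empty).
- racked5: Small bare-aluminium gas bottle, upright: cylinder 64 mm wide, rounded shoulder 74 to 92 mm up, threaded neck 30 mm wide from there to its open top 125 mm up; 0.35 kg. Origin: centre of its underside, z up; round, so yaw means nothing. If present it stands in cell 5 from the start; None if absent (cell 5 is then empty).
- spare0: Small bare-aluminium gas bottle, upright: cylinder 64 mm wide, rounded shoulder 74 to 92 mm up, threaded neck 30 mm wide from there to its open top 125 mm up; 0.35 kg. Origin: centre of its underside, z up; round, so yaw means nothing. At the start it stands on the black mat on the bench; None if absent. Any spare may go in any empty cell.
- spare1: Small bare-aluminium gas bottle, upright: cylinder 64 mm wide, rounded shoulder 74 to 92 mm up, threaded neck 30 mm wide from there to its open top 125 mm up; 0.35 kg. Origin: centre of its underside, z up; round, so yaw means nothing. At the start it stands on the black mat on the bench; None if absent. Any spare may go in any empty cell.
- spare2: Small bare-aluminium gas bottle, upright: cylinder 64 mm wide, rounded shoulder 74 to 92 mm up, threaded neck 30 mm wide from there to its open top 125 mm up; 0.35 kg. Origin: centre of its underside, z up; round, so yaw means nothing. At the start it stands on the black mat on the bench; None if absent. Any spare may go in any empty cell.
- spare3: Small bare-aluminium gas bottle, upright: cylinder 64 mm wide, rounded shoulder 74 to 92 mm up, threaded neck 30 mm wide from there to its open top 125 mm up; 0.35 kg. Origin: centre of its underside, z up; round, so yaw means nothing. At the start it stands on the black mat on the bench; None if absent. Any spare may go in any empty cell.
- spare4: Small bare-aluminium gas bottle, upright: cylinder 64 mm wide, rounded shoulder 74 to 92 mm up, threaded neck 30 mm wide from there to its open top 125 mm up; 0.35 kg. Origin: centre of its underside, z up; round, so yaw means nothing. At the start it stands on the black mat on the bench; None if absent. Any spare may go in any empty cell.
Things that resemble listed ones, but are neither listed nor needed, are in the scene too. Leave any purple look-alike of the spare3 alone.

How it is judged:
On the way, in this order (a step that is already met when the one before it is completed fails the run):
1. the valve is shut (within about 6 degrees of closed) (value of joint valve below 0.1 rad), for 0.2 s.
2. every cell of the rack holds a bottle, standing on its floor, and the valve is still shut (distance between any of racked0, spare0, spare1, spare2, spare3, spare4 and cell0 below 0.012 m and distance between any of racked1, spare0, spare1, spare2, spare3, spare4 and cell1 below 0.012 m and distance between any of racked2, spare0, spare1, spare2, spare3, spare4 and cell2 below 0.012 m and distance between any of racked3, spare0, spare1, spare2, spare3, spare4 and cell3 below 0.012 m and distance between any of racked4, spare0, spare1, spare2, spare3, spare4 and cell4 below 0.012 m and distance between any of racked5, spare0, spare1, spare2, spare3, spare4 and cell5 below 0.012 m and value of joint valve below 0.1 rad), for 0.3 s.
3. the valve is half open, 45 degrees within 7 (value of joint valve between 0.655 and 0.915 rad), for 0.2 s.
At the end, for the whole second after the job is handed in: All six cells hold a bottle standing on the floor (origin within 12 mm of the centre of the cell floor), the bottles first in the rack still in their cells, valve at 45 degrees within 7, all bottles, left-over spares too, upright within 7 degrees, all at rest and released (all of step 3 and distance between any of racked0, spare0, spare1, spare2, spare3, spare4 and cell0 below 0.012 m and distance between any of racked1, spare0, spare1, spare2, spare3, spare4 and cell1 below 0.012 m and distance between any of racked2, spare0, spare1, spare2, spare3, spare4 and cell2 below 0.012 m and distance between any of racked3, spare0, spare1, spare2, spare3, spare4 and cell3 below 0.012 m and distance between any of racked4, spare0, spare1, spare2, spare3, spare4 and cell4 below 0.012 m and distance between any of racked5, spare0, spare1, spare2, spare3, spare4 and cell5 below 0.012 m and distance between racked0 and cell0 below 0.012 m and distance between racked1 and cell1 below 0.012 m and distance between racked2 and cell2 below 0.012 m and distance between racked3 and cell3 below 0.012 m and distance between racked4 and cell4 below 0.012 m and distance between racked5 and cell5 below 0.012 m and angle between each of spare0, spare1, spare2, spare3, spare4, racked0, racked1, racked2, racked3, racked4, racked5's own z axis and vertical below 0.12 rad and linear speed of each of spare0, spare1, spare2, spare3, spare4 below 0.03 m/s and velocity of joint valve between -0.05 and 0.05 rad/s); the robot touches nothing.
It fails at once if a bottle that was already in the rack is lifted more than 30 mm (z of racked0 in the frame of cell0 above 0.03 m or z of racked1 in the frame of cell1 above 0.03 m or z of racked2 in the frame of cell2 above 0.03 m or z of racked3 in the frame of cell3 above 0.03 m or z of racked4 in the frame of cell4 above 0.03 m or z of racked5 in the frame of cell5 above 0.03 m).
It fails at once if a spare bottle is let fall into the rack (loose, over the rack, more than 10 mm above the cell floors and faster than 0.5 m/s: a drop of over 2 cm) ((contact force between the fingers and spare0 below 0.2 N and horizontal distance between spare0 and rack below 0.15 m and z of spare0 in the frame of rack above 0.055 m and linear speed of spare0 above 0.5 m/s) or (contact force between the fingers and spare1 below 0.2 N and horizontal distance between spare1 and rack below 0.15 m and z of spare1 in the frame of rack above 0.055 m and linear speed of spare1 above 0.5 m/s) or (contact force between the fingers and spare2 below 0.2 N and horizontal distance between spare2 and rack below 0.15 m and z of spare2 in the frame of rack above 0.055 m and linear speed of spare2 above 0.5 m/s) or (contact force between the fingers and spare3 below 0.2 N and horizontal distance between spare3 and rack below 0.15 m and z of spare3 in the frame of rack above 0.055 m and linear speed of spare3 above 0.5 m/s) or (contact force between the fingers and spare4 below 0.2 N and horizontal distance between spare4 and rack below 0.15 m and z of spare4 in the frame of rack above 0.055 m and linear speed of spare4 above 0.5 m/s)).
It fails at once if the air is on (valve more than 17 degrees open) while the rack holds spare bottles but is not yet full (value of joint valve above 0.3 rad and (not (distance between any of racked0, spare0, spare1, spare2, spare3, spare4 and cell0 below 0.04 m) or not (distance between any of racked1, spare0, spare1, spare2, spare3, spare4 and cell1 below 0.04 m) or not (distance between any of racked2, spare0, spare1, spare2, spare3, spare4 and cell2 below 0.04 m) or not (distance between any of racked3, spare0, spare1, spare2, spare3, spare4 and cell3 below 0.04 m) or not (distance between any of racked4, spare0, spare1, spare2, spare3, spare4 and cell4 below 0.04 m) or not (distance between any of racked5, spare0, spare1, spare2, spare3, spare4 and cell5 below 0.04 m)) and ((horizontal distance between spare0 and rack below 0.13 m and z of spare0 in the frame of rack between 0.035 and 0.055 m) or (horizontal distance between spare1 and rack below 0.13 m and z of spare1 in the frame of rack between 0.035 and 0.055 m) or (horizontal distance between spare2 and rack below 0.13 m and z of spare2 in the frame of rack between 0.035 and 0.055 m) or (horizontal distance between spare3 and rack below 0.13 m and z of spare3 in the frame of rack between 0.035 and 0.055 m) or (horizontal distance between spare4 and rack below 0.13 m and z of spare4 in the frame of rack between 0.035 and 0.055 m))).
It fails at once if a spare bottle is pushed onto the rack with over 60 N (contact force between any of spare0, spare1, spare2, spare3, spare4 and rack above 60 N).
Of racked0, racked1, racked2, racked3, racked4, racked5 only 2 to 3 are there at a start; the rules pass over those that are not, and their reading is None.
Of spare0, spare1, spare2, spare3, spare4 only 4 to 5 are there at a start; the rules pass over those that are not, and their reading is None.
At some moment in a run one of spare0, spare1, spare2, spare3, spare4 may be knocked a few centimetres aside while the robot is not near it.
It also fails if it takes over 208 s, if anything falls off the work surface, if the arm or the gripper's body presses on something with over 40 N, if the wrist force passes 120 N, or if a joint passes its speed limit or range.

## Robot

A 7-joint arm with a two-finger parallel gripper is mounted at the origin on the work surface. World frame = base frame: x ahead of the robot, y to its left, z up, the work surface at z = 0. Lengths are in m, angles in rad, forces in N, time in s.
With the tool pointing down it reaches from about 0.4 to 0.85 m from the base axis. Payload 10.4 kg.
Tool frame: the origin (TCP) lies at the very end of the fingers, on their centre line; the grasp point (between the pads) lies 19 mm behind it; z points along the fingers, y is the line along which they close (so a half turn about z gives the same grasp; the last joint's range is limited). The gripper opens to 87 mm and grips with 3 to 60 N. Pads are 19 mm wide; open, the fingers measure 117 mm over their backs; the gripper's body (75 mm by 190 mm) begins 51 mm behind the grasp point.
Start: joints at [-0.023, 0.332, -0.065, 1.46, 0.022, 1.35, -0.088], TCP at [0.625, 0, 0.2] pointing down, gripper open.
Joint ranges: [-2.6, 2.6], [-0.5, 2.12], [-1.47, 1.34], [0.16, 2.42], [-1.27, 4.41], [0.06, 2.06], [-2.6, 2.6]. Speed limits (rad/s): [2.22, 2.22, 2.79, 2.79, 3.14, 3.14, 3.14].

## Interface

Orientations are given as a unit quaternion [x, y, z, w].
In Python, from bench import * gives the robot as it stands.
- The arm moves only by the tool carry_out, never from a script. Its argument "deltas" is a list of rows, each an object with "hand": the finger opening in mm, from 0 to 87; "dp": the shift along the tool's x, y, z each as a share of 250 mm, from -1 to 1, a list of three; "spin": the turn about the tool's z as a share of pi rad, from -1 to 1. In form: [{"hand": hand, "dp": [dx, dy, dz], "spin": spin}, ...]. A call has 1 to 20 rows; each row is the pose to reach, as a shift and turn from the pose commanded when the call began, along the tool's axes at that moment, turning the shorter way round; what a row does not reach only later rows make up. A row lasts 1/10 s, in which the tool goes at most 50 mm and 8.59 degrees, less where a joint would pass 70% of its speed; a pose out of reach is approached as far as the arm can. A call with a number of a shift or a turn outside -1 to 1 is refused whole. A call with a gripper value outside its range is refused whole. The fingers move at their own pace and stop on an object; "force" is the grip in N (left out, the last holds). Time passes only in rows, so rows that repeat a pose let the fingers close. It gives the time, the measured TCP pose, the force, the opening and the grip force at its end, in the units of the state.
- read_state(): the state, without advancing time (a new reading comes with each control period).
- camera(name): name is "scene" or "side" or "wrist"; returns the picture (480x640x3 uint8, red, green, blue); there is no depth.
- get_calibration(name): a dict with "fx", "fy", "cx", "cy" (pixels), "R" (3x3) and "t" (3): a world point X has camera coordinates R X + t; the wrist camera has in their place "mount" (4x4, takes a point from camera to tool coordinates, whose origin is the TCP and whose axes are the flange's). Camera axes: x right, y down, z forward; pixel columns grow to the right and rows downward; lengths in m; the calibration is good to about 2 mm. A picture is of the moment at which its call begins: read the wrist's pose just before it. get_calibration takes no time and is no camera call.
- close_job(): hands the job in; it is judged then, once.
The state is a dict: "time": time; "joint_positions": joint angles; "joint_vel": joint speeds; "joint_torque": joint torques, N m; "ee_pos": TCP position; "eef_rot": TCP orientation; "ft_force": force on the tool from outside, world axes, zero at the start; "torque": the same for the moment, N m; "width": finger opening in m; "grip_force": force on a finger pad.
Only numpy, scipy, OpenCV 4.12 (cv2) and the standard library are available. Lean on these libraries where they do the work, as an engineer would, in place of code of your own. Each camera call takes 0.05 s, during which the arm holds its last target. There are 200 camera calls.

## Working session

There is one attempt and no reset: what is moved stays moved. The work goes in short steps, Python scripts to look and compute and a tool call to move; the robot and the scene stay as the last step left them, time stands still between calls to the robot, and variables do not carry over. Pictures are saved under pics/ and viewed, at most 14 in all, crops included, and the job is handed in when it is done.

Besides the shell and the picture viewer there is one more tool, called after "Emit:" as a command line: name --argument value ..., lists and objects as JSON in quotes. carry_out: Moves the arm, as the interface text tells. Its arguments: {"type":"object","properties":{"deltas":{"type":"array","items":{"type":"object","properties":{"hand":{"type":"number"},"dp":{"type":"array","items":{"type":"number","minimum":-1,"maximum":1}},"spin":{"type":"number","minimum":-1,"maximum":1}}}},"force":{"type":"number"}},"required":["deltas"]}

```bash
ls; mkdir -p pics; python3 - <<'E'
from bench import *
import cv2,numpy as np
s=read_state();print(s)
for n in("scene","side","wrist"):
    print(n,get_calibration(n)); cv2.imwrite(f"pics/{n}0.png",camera(n)[:,:,::-1])
E
```

```text
pics
{'time': 0.0, 'joint_positions': array([-0.02260609,  0.33289899, -0.06471798,  1.46095423,  0.02158258,
        1.34991495, -0.08850453]), 'joint_vel': array([ 1.64148520e-04, -9.35279444e-04, -1.23937623e-03, -1.46865531e-03,
        3.61147009e-04, -3.75351825e-04,  7.68235205e-06]), 'joint_torque': array([-1.20520472e-04, -6.23245955e+01,  2.44190963e-02, -3.89891267e+01,
       -6.13984605e-02,  3.97891912e-02,  1.87085252e-04]), 'ee_pos': array([6.24565773e-01, 1.26242293e-05, 1.99630919e-01]), 'eef_rot': array([ 7.07093864e-01,  7.07119310e-01, -5.39703540e-04, -5.06804030e-04]), 'ft_force': array([-4.74682122e-01, -2.55618628e-05, -2.76913239e-01]), 'torque': array([ 0.02035484, -0.03504433, -0.02647253]), 'grip_force': 0.0, 'width': 0.08708489244296341}
scene {'fx': 596.1411703716489, 'fy': 596.1411703716489, 'cx': 331.8979358107102, 'cy': 244.83804832760794, 'R': array([[-0.76607483,  0.64269867, -0.00823293],
       [ 0.33645402,  0.39006206, -0.85711743],
       [-0.54765687, -0.65938609, -0.51505527]]), 't': array([ 0.30334031, -0.13682069,  1.97664636])}
side {'fx': 511.8411169547494, 'fy': 511.8411169547494, 'cx': 320.70921261240534, 'cy': 241.6873440306946, 'R': array([[ 9.83028477e-01, -1.83452999e-01, -9.87436952e-05],
       [-1.18431601e-01, -6.34201635e-01, -7.64043351e-01],
       [ 1.40103421e-01,  7.51088066e-01, -6.45164900e-01]]), 't': array([-0.48919085,  0.23422904,  1.18647241])}
wrist {'fx': 406.7505369784072, 'fy': 406.7505369784072, 'cx': 316.2173237608196, 'cy': 235.91655299461002, 'mount': array([[-1.49272561e-03, -9.52920246e-01, -3.03217377e-01,
         8.45286799e-02],
       [ 9.99998547e-01, -1.17295434e-03, -1.23670847e-03,
        -1.55321213e-04],
       [ 8.22824397e-04, -3.03218782e-01,  9.52920612e-01,
        -1.84158885e-01],
       [ 0.00000000e+00,  0.00000000e+00,  0.00000000e+00,
         1.00000000e+00]])}
```

View pics/scene0.png

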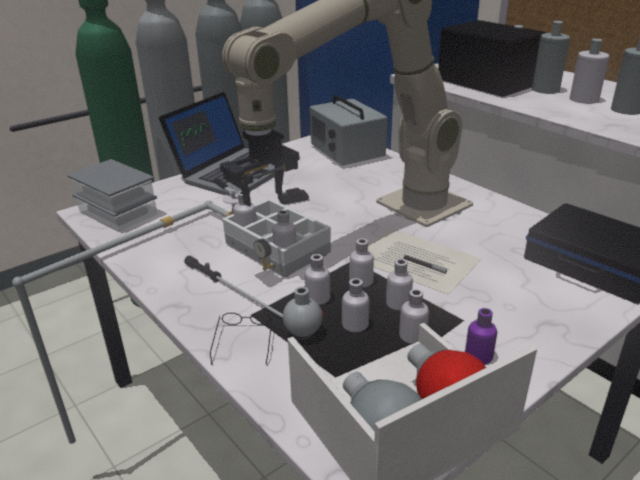

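View pics/side0.png

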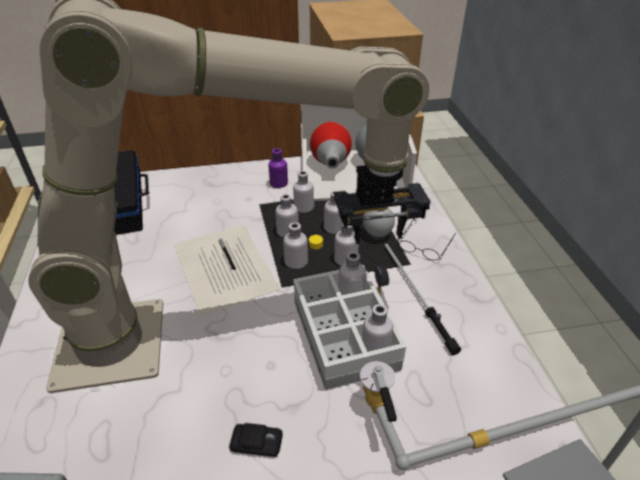

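View pics/wrist0.png

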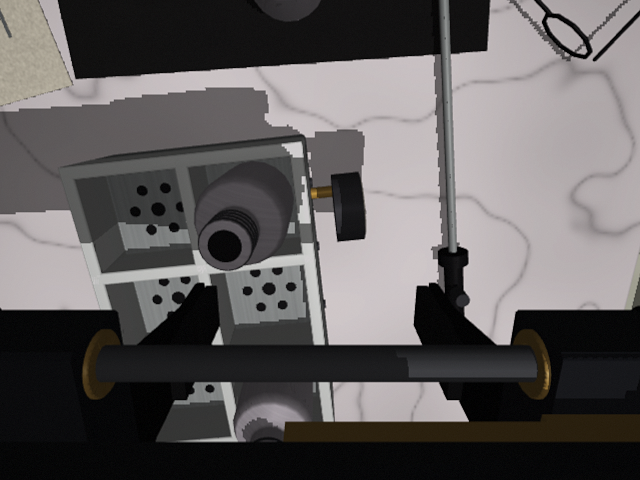

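The scene view shows five grey spares on the mat (e.g. neck tops near (317,262), (361,245), (355,285), (399,265), (414,297)) and a purple look-alike at (482,335). The side view shows bottles in the rack's cells at (352,270) and (378,325). The valve stem is at (378,370), with the lever pointing roughly to the rack's -y. The wrist view confirms that the gauge is at +x and the rack is near-square to the axes. Next I'll enlarge for pixel picks.

```bash
cat > h.py <<'E'
from bench import *
import cv2,numpy as np
from scipy.spatial.transform import Rotation as Ro
def cam(name,s=None):
    c=get_calibration(name);K=np.array([[c['fx'],0,c['cx']],[0,c['fy'],c['cy']],[0,0,1]])
    if name!='wrist': return K,c['R'],c['t']
    T=np.eye(4);T[:3,:3]=Ro.from_quat(s['eef_rot']).as_matrix();T[:3,3]=s['ee_pos']
    M=np.linalg.inv(T@c['mount']);return K,M[:3,:3],M[:3,3]
def ray(C,p):
    K,R,t=C;return -R.T@t,R.T@np.linalg.inv(K)@np.array([*p,1.])
def onz(C,p,z):
    o,d=ray(C,p);return o+d*(z-o[2])/d[2]
def tri(C1,p1,C2,p2):
    P=[C[0]@np.c_[C[1],C[2]] for C in(C1,C2)]
    X=cv2.triangulatePoints(P[0],P[1],np.array(p1,float).reshape(2,1),np.array(p2,float).reshape(2,1));return (X[:3]/X[3]).ravel()
def proj(C,X):
    q=C[0]@(C[1]@np.asarray(X)+C[2]);return q[:2]/q[2]
def grab(name,f):
    s=read_state();im=camera(name)[:,:,::-1].copy();cv2.imwrite(f'pics/{f}.png',im);return s,im
E
python3 - <<'E'
import cv2
a=cv2.imread('pics/side0.png')[165:455,250:420];b=cv2.imread('pics/scene0.png')[190:345,210:440]
cv2.imwrite('pics/sc.png',cv2.resize(a,None,fx=2.06,fy=2.06,interpolation=2)); cv2.imwrite('pics/bc.png',cv2.resize(b,None,fx=3.4,fy=3.4,interpolation=2))
E
```

```text
(no output)
```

View pics/sc.png

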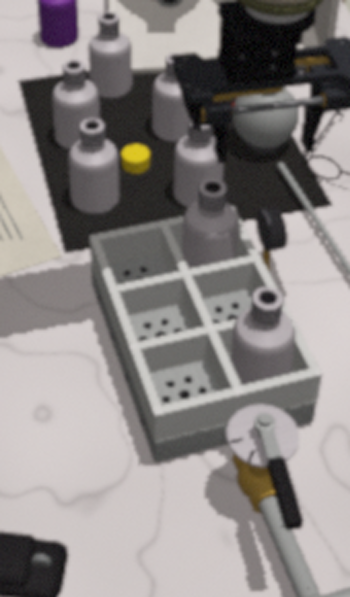

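View pics/bc.png

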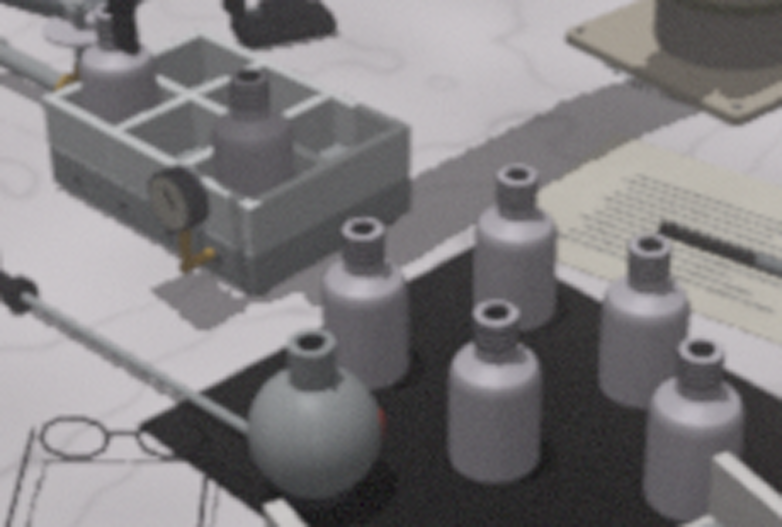

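The side crop shows empty cells 0, 2, 3 and 4, and bottles in cells 1 and 5, with the lever about along -y. The rim centres and rack corners are readable in both crops, so I'll triangulate them.

```bash
python3 - <<'E'
from h import *
S=cam('side');W=cam('scene');np.set_printoptions(precision=4,suppress=True)
s=lambda p:np.array(p)/2.06+[250,165]
w=lambda p:np.array(p)/3.4+[210,190]
for n,a,b in [('E',(91,127),(517,175)),('D',(200,128),(363,229)),('C',(173,66),(495,313)),('A',(72,71),(651,245)),('B',(108,20),(704,349)),('r5',(212,188),(250,75)),
 ('-x+y',(92,235),(410,128)),('-x-y',(158,415),(200,40)),('+x-y',(320,373),(47,97))]:
    X=tri(S,s(a),W,w(b));print(n,X,np.linalg.norm(proj(S,X)-s(a)).round(2),np.linalg.norm(X[:2]).round(3), onz(S,s(a),.125)[:2],onz(W,w(b),.125)[:2])
print('side only stem',onz(S,s((265,422)),.125),'lever end',onz(S,s((293,520)),.122))
for p in [(92,235),(158,415),(320,373)]: print(onz(S,s(p),.09))
print('+x+y',onz(W,w((245,205)),.09))
E
```

```text
E [0.4629 0.1992 0.1219] 0.95 0.504 [0.4643 0.193 ] [0.4642 0.2029]
D [0.5965 0.1778 0.1181] 1.63 0.622 [0.5975 0.1661] [0.5997 0.1868]
C [0.5923 0.3181 0.116 ] 0.99 0.672 [0.5916 0.3031] [0.5988 0.3279]
A [0.4546 0.3303 0.1184] 1.53 0.562 [0.4567 0.3165] [0.458  0.3369]
B [0.5215 0.4438 0.12  ] 1.52 0.685 [0.5235 0.4311] [0.5226 0.4482]
r5 [0.571  0.0091 0.1686] 1.35 0.571 [0.5864 0.0541] [ 0.5214 -0.0591]
-x+y [0.4393 0.0435 0.0873] 1.43 0.441 [0.4376 0.0024] [0.4789 0.095 ]
-x-y [ 0.4686 -0.2136  0.0801] 0.77 0.515 [ 0.4634 -0.2466] [ 0.5161 -0.1385]
+x-y [ 0.6372 -0.1985  0.0879] 1.62 0.667 [ 0.6273 -0.2273] [ 0.6679 -0.1358]
side only stem [ 0.5596 -0.2725  0.125 ] lever end [ 0.557  -0.3723  0.122 ]
[0.4416 0.038  0.09  ]
[ 0.4685 -0.2216  0.09  ]
[ 0.6395 -0.2015  0.09  ]
+x+y [0.6125 0.0567 0.09  ]
```

Emit:
carry_out --deltas '[{"hand":87,"dp":[-0.52,-0.32,-0.64],"spin":0},{"hand":87,"dp":[-0.52,-0.32,-0.64],"spin":0},{"hand":87,"dp":[-0.52,-0.32,-0.64],"spin":0},{"hand":87,"dp":[-0.52,-0.32,-0.64],"spin":0},{"hand":87,"dp":[-0.52,-0.32,-0.64],"spin":0},{"hand":87,"dp":[-0.52,-0.32,-0.64],"spin":0},{"hand":87,"dp":[-0.52,-0.32,-0.64],"spin":0},{"hand":87,"dp":[-0.52,-0.32,-0.64],"spin":0}]'

```text
time: 0.95
ee_pos: [0.5452, -0.1281, 0.3583]
eef_rot: [0.706, 0.708, -0.001, -0.001]
ft_force: [0.8, -0.8, 0.3]
width: 0.0871
grip_force: 0.0
```

```bash
python3 - <<'E'
from h import *
s,im=grab('wrist','w1');print(s['ee_pos'],s['joint_vel'].max());C=cam('wrist',s)
a=np.deg2rad(6.5);o=np.array([.538,-.0775]);R=np.array([[np.cos(a),-np.sin(a)],[np.sin(a),np.cos(a)]])
for p in [(-89,131,90),(89,131,90),(89,-131,90),(-89,-131,90),(0,-190,122)]:
    q=proj(C,[*(o+R@np.array(p[:2])/1e3),p[2]/1e3]);print(p,q.round())
E
```

```text
[ 0.54520643 -0.12814381  0.35827135] 0.004434881401123381
(-89, 131, 90) [207.  16.]
(89, 131, 90) [386.  -7.]
(89, -131, 90) [399. 244.]
(-89, -131, 90) [249. 260.]
(0, -190, 122) [330. 310.]
```

View pics/w1.png

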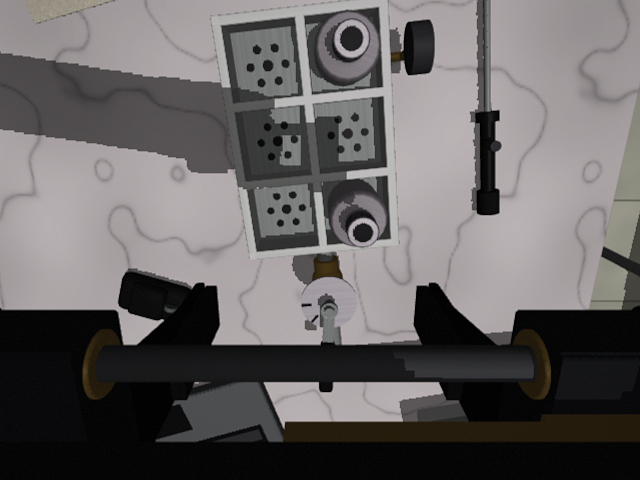

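The wrist view shows the central floor holes of cells 4, 2, 0 and 3 at (268,66), (277,141), (287,209) and (348,133). The rack corners are at (211,16), (397,243) and (251,258), the stem is at (329,305) and the lever tip at (326,390).

```bash
python3 - <<'E'
from h import *
np.set_printoptions(precision=4,suppress=True)
im=cv2.imread('pics/w1.png');s=read_state();C=cam('wrist',s)
s0=dict(ee_pos=[6.24565773e-01,1.26e-05,1.99630919e-01],eef_rot=[7.07093864e-01,7.07119310e-01,-5.397e-04,-5.068e-04]);C0=cam('wrist',s0)
print('tri cell4',tri(C,(268,66),C0,(159,209)),'cell3',tri(C,(348,133),C0,(269,289)),'r5',tri(C,(352,38),C0,(225,243)))
src=np.array([[-42,84],[-42,0],[-42,-84],[42,0]])/1e3
dst=np.array([onz(C,p,.045)[:2] for p in [(268,66),(277,141),(287,209),(348,133)]])
def fit(src,dst):
    U,_,V=np.linalg.svd((src-src.mean(0)).T@(dst-dst.mean(0)));R=(U@V).T;t=dst.mean(0)-R@src.mean(0)
    print('yaw',np.rad2deg(np.arctan2(R[1,0],R[0,0])),'t',t,'res',(src@R.T+t-dst)*1e3);return R,t
R,t=fit(src,dst)
cs=np.array([[-89,131],[89,-131],[-89,-131]])/1e3
fit(cs,np.array([onz(C,p,.09)[:2] for p in [(211,16),(397,243),(251,258)]]))
st=t+R@[0,-.19];print('stem pred',st,'seen',onz(C,(329,306),.128),'tip',onz(C,(326,390),.122))
for i,c in enumerate([(-42,-84),(42,-84),(-42,0),(42,0),(-42,84),(42,84)]): print('cell',i,t+R@np.array(c)/1e3)
print('racked',onz(C,(352,38),.17),onz(C,(363,233),.17))
E
```

```text
tri cell4 [0.4885 0.0005 0.0432] cell3 [ 0.581  -0.0732  0.0469] r5 [0.5734 0.0114 0.1678]
yaw 6.2794450018344286 t [ 0.5393 -0.0783] res [[-0.4463  0.3722]
 [ 0.8742 -0.0641]
 [-0.1638 -0.0421]
 [-0.264  -0.266 ]]
yaw 5.997981127985453 t [ 0.5394 -0.0764] res [[-1.3825  2.1629]
 [ 3.0648 -1.3783]
 [-1.6824 -0.7845]]
stem pred [ 0.5601 -0.2671] seen [ 0.5585 -0.2586  0.128 ] tip [ 0.5562 -0.3766  0.122 ]
cell 0 [ 0.5067 -0.1664]
cell 1 [ 0.5902 -0.1572]
cell 2 [ 0.4975 -0.0829]
cell 3 [ 0.581  -0.0737]
cell 4 [0.4883 0.0006]
cell 5 [0.5718 0.0098]
racked [0.5737 0.0108 0.17  ] [ 0.5889 -0.1591  0.17  ]
```

The holes, corners and heights agree. The rack centre is (0.539, -0.078) with yaw 6.2°, the stem is at (0.560, -0.267), and the lever is about 82° open with its sleeve along world y. I'll grasp it at (0.5575, -0.342).

Emit:
carry_out --deltas '[{"hand":60,"dp":[-0.848,0.05,0.4],"spin":0},{"hand":60,"dp":[-0.848,0.05,0.4],"spin":0},{"hand":60,"dp":[-0.848,0.05,0.4],"spin":0},{"hand":60,"dp":[-0.848,0.05,0.4],"spin":0},{"hand":60,"dp":[-0.848,0.05,0.4],"spin":0},{"hand":60,"dp":[-0.848,0.05,0.4],"spin":0},{"hand":60,"dp":[-0.848,0.05,0.4],"spin":0},{"hand":60,"dp":[-0.848,0.05,0.6],"spin":0},{"hand":60,"dp":[-0.848,0.05,0.8],"spin":0},{"hand":60,"dp":[-0.848,0.05,0.9],"spin":0},{"hand":60,"dp":[-0.848,0.05,1.0],"spin":0},{"hand":60,"dp":[-0.848,0.05,1.0],"spin":0},{"hand":60,"dp":[-0.848,0.05,1.0],"spin":0},{"hand":60,"dp":[-0.848,0.05,1.0],"spin":0},{"hand":0,"dp":[-0.848,0.05,1.0],"spin":0},{"hand":0,"dp":[-0.848,0.05,1.0],"spin":0},{"hand":0,"dp":[-0.848,0.05,1.0],"spin":0},{"hand":0,"dp":[-0.848,0.05,1.0],"spin":0},{"hand":0,"dp":[-0.848,0.05,1.0],"spin":0},{"hand":0,"dp":[-0.848,0.05,1.0],"spin":0}]' --force 15

```text
time: 3.0
ee_pos: [0.5575, -0.342, 0.1104]
eef_rot: [0.707, 0.707, 0.0, -0.0]
ft_force: [0.4, 0.3, 0.6]
width: 0.02
grip_force: 0.0
```

```bash
cat >> h.py <<'E'
def arc(P,S,angs):
    for a in angs: # clockwise deg seen from above
        f=-np.deg2rad(a);r0=np.array(P)-S;r=np.array([[np.cos(f),-np.sin(f)],[np.sin(f),np.cos(f)]])@r0;d=r-r0
        print(a,'tx,ty',(d[1]/.25).round(3),(d[0]/.25).round(3),'spin',round(a/180,4))
E
python3 -c "
from h import *
s=read_state();print(s['width'],s['grip_force'])
arc(s['ee_pos'][:2],np.array([.560,-.267]),range(8,81,8))"
```

```text
0.019972420892530564 0.0
8 tx,ty 0.004 -0.042 spin 0.0444
16 tx,ty 0.014 -0.082 spin 0.0889
24 tx,ty 0.03 -0.121 spin 0.1333
32 tx,ty 0.051 -0.157 spin 0.1778
40 tx,ty 0.077 -0.19 spin 0.2222
48 tx,ty 0.107 -0.22 spin 0.2667
56 tx,ty 0.141 -0.244 spin 0.3111
64 tx,ty 0.177 -0.264 spin 0.3556
72 tx,ty 0.217 -0.278 spin 0.4
80 tx,ty 0.258 -0.287 spin 0.4444
```

Emit:
carry_out --deltas '[{"hand":0,"dp":[0,0,0],"spin":0},{"hand":0,"dp":[0,0,0],"spin":0},{"hand":0,"dp":[0.004,-0.042,0],"spin":0.0444},{"hand":0,"dp":[0.014,-0.082,0],"spin":0.0889},{"hand":0,"dp":[0.03,-0.121,0],"spin":0.1333},{"hand":0,"dp":[0.051,-0.157,0],"spin":0.1778},{"hand":0,"dp":[0.077,-0.19,0],"spin":0.2222},{"hand":0,"dp":[0.107,-0.22,0],"spin":0.2667},{"hand":0,"dp":[0.141,-0.244,0],"spin":0.3111},{"hand":0,"dp":[0.177,-0.264,0],"spin":0.3556},{"hand":0,"dp":[0.217,-0.278,0],"spin":0.4},{"hand":0,"dp":[0.258,-0.287,0],"spin":0.4444},{"hand":0,"dp":[0.258,-0.287,0],"spin":0.4444},{"hand":0,"dp":[0.258,-0.287,0],"spin":0.4444},{"hand":0,"dp":[0.258,-0.287,0],"spin":0.4444}]'

```text
time: 4.5
ee_pos: [0.4858, -0.2781, 0.1105]
eef_rot: [0.996, 0.089, 0.0, 0.0]
ft_force: [0.4, -0.1, 0.6]
width: 0.0004
grip_force: 0.0
```

```bash
python3 - <<'E'
from h import *
s=read_state();print({k:s[k] for k in('ee_pos','ft_force','torque','width','grip_force')})
im=camera('side')[330:460,290:470,::-1];im2=camera('wrist')[:,:,::-1]
cv2.imwrite('pics/v1.png',np.hstack([cv2.resize(im,(400,289)),cv2.resize(im2,(385,289))]))
E
```

```text
{'ee_pos': array([ 0.48583914, -0.2781239 ,  0.11054707]), 'ft_force': array([ 0.37873876, -0.09809185,  0.59129483]), 'torque': array([0.00862428, 0.09502487, 0.04639446]), 'width': 0.00035985162385560753, 'grip_force': 0.0}
```

View pics/v1.png

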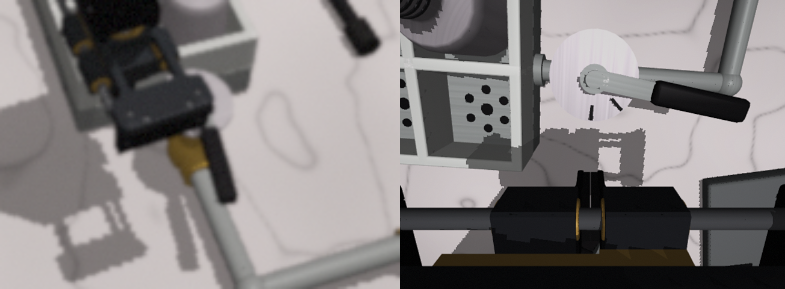

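```bash
python3 - <<'E'
from h import *
np.set_printoptions(precision=4,suppress=True)
s,im=grab('wrist','w2');C=cam('wrist',s);_,si=grab('side','s2');D=cam('side')
def sleeve(im,roi,th=55):
    x0,y0,x1,y1=roi;m=(im[y0:y1,x0:x1].max(2)<th).astype(np.uint8)
    n,l,st,c=cv2.connectedComponentsWithStats(m);i=1+st[1:,4].argmax()
    p=np.argwhere(l==i)[:,::-1].astype(np.float32)+[x0,y0];r=cv2.minAreaRect(p.astype(np.float32));print(r,st[i]);return r
a=sleeve(im,(400,100,639,240));b=sleeve(si,(375,380,410,425))
X=tri(C,a[0],D,b[0]);print('sleeve centre',X,proj(C,X)-a[0])
print(onz(C,a[0],.122),onz(D,b[0],.122), 'stem',onz(C,(324,133),.13),'tip',onz(C,(573,186),.122))
E
```

```text
((498.8817138671875, 168.56390380859375), (162.97218322753906, 42.00590133666992), 11.842076301574707) [  16   34  166   69 6568]
((384.95001220703125, 399.8500061035156), (43.955657958984375, 10.75174331665039), 71.56504821777344) [  0   0  21  41 326]
sleeve centre [ 0.5545 -0.3398  0.128 ] [-3.4189  6.2786]
[ 0.5568 -0.3432  0.122 ] [ 0.5541 -0.3358  0.122 ] stem [ 0.5588 -0.2675  0.13  ] tip [ 0.5552 -0.3768  0.122 ]
```

The two wrist views agree that the sleeve is at (0.556, -0.342) and z about 0.122, and it hasn't moved, so the fingers closed without holding it. I'll go back, lower a little deeper, close and read the opening.

Emit:
carry_out --deltas '[{"hand":0,"dp":[0,0,-0.2],"spin":0},{"hand":30,"dp":[0,0,-0.36],"spin":0},{"hand":50,"dp":[0.235,0.302,-0.36],"spin":-0.44},{"hand":50,"dp":[0.235,0.302,-0.36],"spin":-0.44},{"hand":50,"dp":[0.235,0.302,-0.36],"spin":-0.44},{"hand":50,"dp":[0.235,0.302,-0.36],"spin":-0.44},{"hand":50,"dp":[0.235,0.302,-0.36],"spin":-0.44},{"hand":50,"dp":[0.235,0.302,-0.36],"spin":-0.44},{"hand":50,"dp":[0.235,0.302,-0.36],"spin":-0.44},{"hand":50,"dp":[0.235,0.302,-0.36],"spin":-0.44},{"hand":50,"dp":[0.235,0.302,-0.36],"spin":-0.44},{"hand":50,"dp":[0.235,0.302,-0.36],"spin":-0.44},{"hand":50,"dp":[0.235,0.302,-0.36],"spin":-0.44},{"hand":50,"dp":[0.235,0.302,-0.1],"spin":-0.44},{"hand":50,"dp":[0.235,0.302,0.03],"spin":-0.44},{"hand":50,"dp":[0.235,0.302,0.03],"spin":-0.44},{"hand":50,"dp":[0.235,0.302,0.03],"spin":-0.44},{"hand":50,"dp":[0.235,0.302,0.03],"spin":-0.44}]'

```text
time: 6.5
ee_pos: [0.5583, -0.3426, 0.1062]
eef_rot: [0.712, 0.702, 0.001, 0.002]
ft_force: [0.0, -0.4, 0.5]
width: 0.05
grip_force: 0.0
```

```bash
python3 - <<'E'
from h import *
s,im=grab('wrist','w3');print(s['ee_pos'],s['width'],s['eef_rot']);_,si=grab('side','s3')
cv2.imwrite('pics/v3.png',np.hstack([cv2.resize(si[330:460,300:470],(400,306)),cv2.resize(im[240:480,160:480],(400,306))]))
E
```

```text
[ 0.55826605 -0.34260811  0.10615492] 0.05002893176344364 [7.12138557e-01 7.02035805e-01 6.39933829e-04 1.99852880e-03]
```

View pics/v3.png

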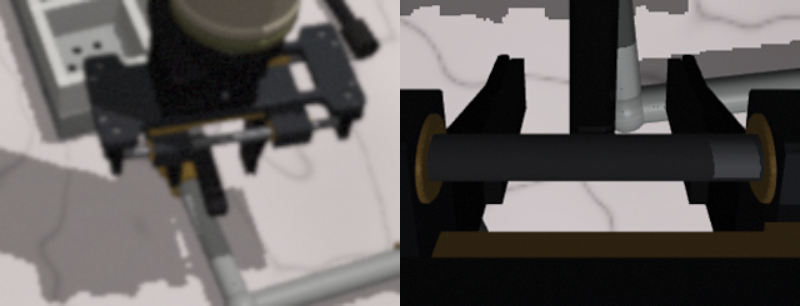

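The lever lies between the open fingers, slightly left of centre, so I'll close on it.

Emit:
carry_out --deltas '[{"hand":0,"dp":[0,-0.005,0.01],"spin":0},{"hand":0,"dp":[0,-0.005,0.01],"spin":0},{"hand":0,"dp":[0,-0.005,0.01],"spin":0},{"hand":0,"dp":[0,-0.005,0.01],"spin":0},{"hand":0,"dp":[0,-0.005,0.01],"spin":0},{"hand":0,"dp":[0,-0.005,0.01],"spin":0},{"hand":0,"dp":[0,-0.005,0.01],"spin":0},{"hand":0,"dp":[0,-0.005,0.01],"spin":0}]' --force 20

```text
time: 7.4
ee_pos: [0.556, -0.3417, 0.1006]
eef_rot: [0.712, 0.702, 0.0, 0.0]
ft_force: [3.4, -2.4, -1.5]
width: 0.0167
grip_force: 20.0
```

```bash
python3 - <<'E'
from h import *
s=read_state();P=s['ee_pos'][:2];R=Ro.from_quat(s['eef_rot']).as_matrix();S=np.array([.560,-.267]);r0=P-S
for a in list(range(8,81,8))+[82]:
    r=Ro.from_euler('z',-a,degrees=True).as_matrix()[:2,:2]@r0;d=R[:2,:2].T@(r-r0)/.25;print(a,d.round(3),round(a/180,3))
E
```

```text
8 [ 0.005 -0.041] 0.044
16 [ 0.015 -0.082] 0.089
24 [ 0.031 -0.121] 0.133
32 [ 0.052 -0.157] 0.178
40 [ 0.078 -0.189] 0.222
48 [ 0.108 -0.218] 0.267
56 [ 0.142 -0.242] 0.311
64 [ 0.179 -0.262] 0.356
72 [ 0.218 -0.276] 0.4
80 [ 0.259 -0.284] 0.444
82 [ 0.269 -0.286] 0.456
```

Emit:
carry_out --deltas '[{"hand":0,"dp":[0.005,-0.041,0],"spin":0.044},{"hand":0,"dp":[0.015,-0.082,0],"spin":0.089},{"hand":0,"dp":[0.031,-0.121,0],"spin":0.133},{"hand":0,"dp":[0.052,-0.157,0],"spin":0.178},{"hand":0,"dp":[0.078,-0.189,0],"spin":0.222},{"hand":0,"dp":[0.108,-0.218,0],"spin":0.267},{"hand":0,"dp":[0.142,-0.242,0],"spin":0.311},{"hand":0,"dp":[0.179,-0.262,0],"spin":0.356},{"hand":0,"dp":[0.218,-0.276,0],"spin":0.4},{"hand":0,"dp":[0.259,-0.284,0],"spin":0.444},{"hand":0,"dp":[0.259,-0.284,0],"spin":0.444},{"hand":0,"dp":[0.259,-0.284,0],"spin":0.444},{"hand":0,"dp":[0.259,-0.284,0],"spin":0.444},{"hand":0,"dp":[0.259,-0.284,0],"spin":0.444}]'

```text
time: 8.8
ee_pos: [0.4859, -0.2759, 0.1006]
eef_rot: [0.997, 0.081, 0.001, 0.0]
ft_force: [4.6, -1.0, -4.3]
width: 0.0167
grip_force: 20.4
```

Emit:
carry_out --deltas '[{"hand":0,"dp":[0.002,0.01,0],"spin":0.011},{"hand":0,"dp":[0.002,0.01,0],"spin":0.011},{"hand":0,"dp":[0.002,0.01,0],"spin":0.011},{"hand":0,"dp":[0.002,0.01,0],"spin":0.011}]'

```text
time: 9.2
ee_pos: [0.486, -0.2776, 0.1004]
eef_rot: [0.998, 0.064, -0.0, -0.001]
ft_force: [-2.4, 4.8, 3.5]
width: 0.0167
grip_force: 20.0
```

Emit:
carry_out --deltas '[{"hand":0,"dp":[0,-0.01,0],"spin":0},{"hand":0,"dp":[0,-0.02,0],"spin":0},{"hand":0,"dp":[0,-0.02,0],"spin":0},{"hand":0,"dp":[0,-0.02,0],"spin":0}]'

```text
time: 9.6
ee_pos: [0.4858, -0.2755, 0.1006]
eef_rot: [0.998, 0.063, 0.001, 0.002]
ft_force: [3.0, -7.0, -4.5]
width: 0.0166
grip_force: 20.1
```

The 7 N reaction without motion shows the lever is on its closed stop. I'll release, lift and turn back.

Emit:
carry_out --deltas '[{"hand":45,"dp":[0,0,0],"spin":0},{"hand":45,"dp":[0,0,0],"spin":0},{"hand":45,"dp":[0,0,0],"spin":0},{"hand":45,"dp":[0,0,0],"spin":0},{"hand":45,"dp":[0,0,0],"spin":0},{"hand":45,"dp":[0,0,-0.2],"spin":0},{"hand":45,"dp":[0,0,-0.4],"spin":0},{"hand":45,"dp":[0,0,-1],"spin":-0.46},{"hand":45,"dp":[0,0,-1],"spin":-0.46},{"hand":45,"dp":[0,0,-1],"spin":-0.46},{"hand":45,"dp":[0,0,-1],"spin":-0.46},{"hand":45,"dp":[0,0,-1],"spin":-0.46},{"hand":45,"dp":[0,0,-1],"spin":-0.46},{"hand":45,"dp":[0,0,-1],"spin":-0.46},{"hand":45,"dp":[0,0,-1],"spin":-0.46},{"hand":45,"dp":[0,0,-1],"spin":-0.46},{"hand":45,"dp":[0,0,-1],"spin":-0.46},{"hand":45,"dp":[0,0,-1],"spin":-0.46},{"hand":45,"dp":[0,0,-1],"spin":-0.46}]'

```text
time: 11.5
ee_pos: [0.4856, -0.2733, 0.3504]
eef_rot: [0.708, 0.707, 0.0, -0.0]
ft_force: [-0.2, 0.1, -0.3]
width: 0.0451
grip_force: 0.0
```

```bash
python3 - <<'E'
from h import *
np.set_printoptions(precision=4,suppress=True)
s,im=grab('side','s4');print(s['ee_pos'],s['eef_rot'])
# lever sleeve in side view near the shut prediction
D=cam('side');p=proj(D,[.4855,-.275,.122]);print('pred sleeve px',p)
x,y=p.astype(int);m=(im[y-30:y+30,x-40:x+40].max(2)<55).astype(np.uint8)
n,l,st,c=cv2.connectedComponentsWithStats(m);i=1+st[1:,4].argmax();q=np.argwhere(l==i)[:,::-1].astype(np.float32)+[x-40,y-30]
r=cv2.minAreaRect(q.astype(np.float32));print(r);b=cv2.boxPoints(r)
e=sorted(b.tolist());A=onz(D,np.mean(e[:2],0),.122);B=onz(D,np.mean(e[2:],0),.122);print(A,B,'lever world deg',np.rad2deg(np.arctan2(*(B-A)[1::-1])))
E
```

```text
[ 0.4856 -0.2733  0.3504] [ 0.7075  0.7067  0.     -0.    ]
pred sleeve px [341.0443 377.8934]
((340.7615966796875, 379.080322265625), (9.42900562286377, 34.919586181640625), 75.46554565429688)
[ 0.4512 -0.2811  0.122 ] [ 0.5181 -0.2738  0.122 ] lever world deg 6.238275829962525
```

The lever's world angle of 6.2° matches the rack's yaw, so the valve is shut. Next I'll travel to the mat.

Emit:
carry_out --deltas '[{"hand":50,"dp":[1,0.08,0],"spin":0},{"hand":50,"dp":[1,0.08,0],"spin":0},{"hand":50,"dp":[1,0.08,0],"spin":0},{"hand":50,"dp":[1,0.08,0],"spin":0},{"hand":50,"dp":[1,0.08,0],"spin":0}]'

```text
time: 12.05
ee_pos: [0.5049, -0.0221, 0.3507]
eef_rot: [0.707, 0.707, 0.0, 0.0]
ft_force: [0.6, -0.9, -0.2]
width: 0.0497
grip_force: 0.0
```

Emit:
carry_out --deltas '[{"hand":50,"dp":[1,0.08,0],"spin":0},{"hand":50,"dp":[1,0.08,0],"spin":0},{"hand":50,"dp":[1,0.08,0],"spin":0},{"hand":50,"dp":[1,0.08,0],"spin":0},{"hand":50,"dp":[1,0.08,0],"spin":0},{"hand":50,"dp":[1,0.08,0],"spin":0},{"hand":50,"dp":[1,0.08,0],"spin":0},{"hand":50,"dp":[1,0.08,0],"spin":0}]'

```text
time: 12.85
ee_pos: [0.525, 0.2246, 0.3505]
eef_rot: [0.707, 0.707, -0.0, 0.0]
ft_force: [0.4, 0.4, 0.2]
width: 0.0502
grip_force: 0.0
```

```bash
python3 - <<'E'
from h import *
s,im=grab('wrist','w5');C=cam('wrist',s);print(s['ee_pos'])
for n,X in dict(E=(.463,.199),D=(.5965,.178),C=(.592,.318),A=(.4546,.33),B=(.5215,.444)).items():
    p=proj(C,[*X,.125]);print(n,p.round());cv2.circle(im,tuple(int(v) for v in p),2,(0,0,255),-1)
cv2.imwrite('pics/w5m.png',im)
E
```

```text
[0.52502289 0.22463644 0.35053258]
E [257. 217.]
D [384. 236.]
C [387.  96.]
A [242.  83.]
B [312. -58.]
```

View pics/w5m.png

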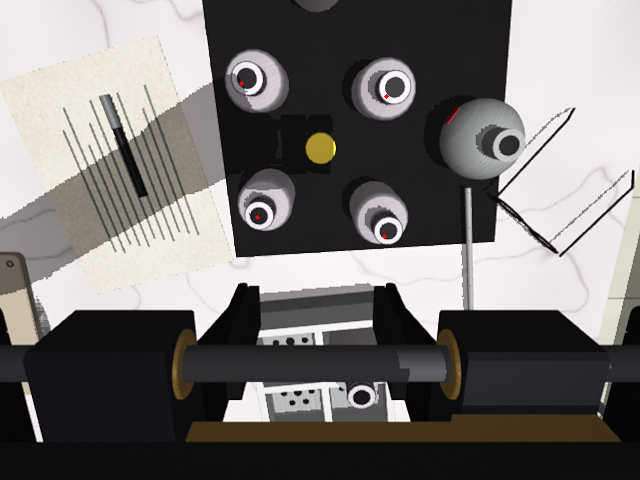

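All four reachable spares (A, C, E, D) show their rims within a few px of the triangulated marks. I'll refine with the dark bore of each neck.

```bash
cat >> h.py <<'E'
def bore(im,C,X,z=.125,win=26):
    x,y=proj(C,[*X[:2],z]).astype(int);x0,y0=max(0,x-win),max(0,y-win);w=cv2.cvtColor(im[y0:y+win,x0:x+win],cv2.COLOR_BGR2GRAY)
    best=None
    for th in(60,80,100):
        cs,h=cv2.findContours((w<th).astype(np.uint8),cv2.RETR_LIST,cv2.CHAIN_APPROX_NONE)
        for c in cs:
            if len(c)<12: continue
            (cx,cy),r=cv2.minEnclosingCircle(c);a=cv2.contourArea(c)
            if 5<r<15 and a>.7*np.pi*r*r: 
                d=np.hypot(cx+x0-x,cy+y0-y)
                if best is None or d<best[0]: best=(d,cx+x0,cy+y0,r)
    return None if best is None else (np.array(best[1:3]),best[3],onz(C,best[1:3],z))
SP=dict(E=(.463,.203),D=(.5965,.182),C=(.596,.324),A=(.456,.334),B=(.522,.446))
CELL={0:(.5067,-.1664),2:(.4975,-.0829),3:(.581,-.0737),4:(.4883,.0006)}
E
python3 - <<'E'
from h import *
np.set_printoptions(precision=4,suppress=True)
s=read_state();im=cv2.imread('pics/w5.png');C=cam('wrist',s);D=cam('scene');_,sc=grab('scene','c5')
for n in 'EDCA':
    b=bore(im,C,SP[n]);c=bore(sc,D,SP[n],win=14)
    print(n,b, c and ('scene',c[0],c[1],'tri',tri(C,b[0],D,c[0])))
E
```

```text
E (array([258.3261, 215.3261]), 8.50813102722168, array([0.4643, 0.201 , 0.125 ])) None
D (array([387.7692, 231.0769]), 8.301023483276367, array([0.5999, 0.1835, 0.125 ])) None
C (array([394.5,  87. ]), 10.111974716186523, array([0.599 , 0.3262, 0.125 ])) None
A (array([245.9186,  78.1047]), 10.316890716552734, array([0.4588, 0.3344, 0.125 ])) None
```

Emit:
carry_out --deltas '[{"hand":60,"dp":[-0.094,-0.243,0],"spin":0},{"hand":60,"dp":[-0.094,-0.243,0.3],"spin":0},{"hand":60,"dp":[-0.094,-0.243,0.5],"spin":0},{"hand":60,"dp":[-0.094,-0.243,0.7],"spin":0},{"hand":60,"dp":[-0.094,-0.243,0.8],"spin":0},{"hand":60,"dp":[-0.094,-0.243,0.8],"spin":0},{"hand":60,"dp":[-0.094,-0.243,0.8],"spin":0}]'

```text
time: 13.65
ee_pos: [0.4643, 0.2017, 0.1517]
eef_rot: [0.707, 0.707, -0.0, 0.0]
ft_force: [0.5, 0.1, 0.8]
width: 0.0599
grip_force: 0.0
```

Emit:
carry_out --deltas '[{"hand":60,"dp":[0,0,0.1],"spin":0},{"hand":60,"dp":[0,0,0.21],"spin":0},{"hand":60,"dp":[0,0,0.21],"spin":0},{"hand":60,"dp":[0,0,0.21],"spin":0},{"hand":10,"dp":[0,0,0.21],"spin":0},{"hand":10,"dp":[0,0,0.21],"spin":0},{"hand":10,"dp":[0,0,0.21],"spin":0},{"hand":10,"dp":[0,0,0.21],"spin":0},{"hand":10,"dp":[0,0,0.21],"spin":0},{"hand":10,"dp":[0,0,0.21],"spin":0},{"hand":10,"dp":[0,0,0.21],"spin":0},{"hand":10,"dp":[0,0,0.21],"spin":0},{"hand":10,"dp":[0,0,0.21],"spin":0},{"hand":10,"dp":[0,0,0.21],"spin":0}]' --force 30

```text
time: 15.05
ee_pos: [0.4643, 0.2025, 0.0982]
eef_rot: [0.706, 0.708, 0.0, 0.0]
ft_force: [1.6, 0.3, 3.1]
width: 0.0281
grip_force: 30.0
```

Emit:
carry_out --deltas '[{"hand":10,"dp":[0,0,-0.1],"spin":0},{"hand":10,"dp":[0,0,-0.25],"spin":0},{"hand":10,"dp":[0,0,-0.4],"spin":0},{"hand":10,"dp":[0,0,-0.55],"spin":0},{"hand":10,"dp":[0,0,-0.7],"spin":0},{"hand":10,"dp":[-0.1,0.02,-0.82],"spin":0},{"hand":10,"dp":[-0.25,0.05,-0.82],"spin":0},{"hand":10,"dp":[-0.4,0.08,-0.82],"spin":0},{"hand":10,"dp":[-0.55,0.11,-0.82],"spin":0},{"hand":10,"dp":[-0.7,0.14,-0.82],"spin":0},{"hand":10,"dp":[-0.85,0.17,-0.82],"spin":0},{"hand":10,"dp":[-1,0.17,-0.82],"spin":0},{"hand":10,"dp":[-1,0.17,-0.82],"spin":0},{"hand":10,"dp":[-1,0.17,-0.82],"spin":0}]'

```text
time: 16.45
ee_pos: [0.5061, -0.0484, 0.3019]
eef_rot: [0.707, 0.707, -0.001, -0.001]
ft_force: [-0.4, 0.5, -4.3]
width: 0.0281
grip_force: 30.0
```

Emit:
carry_out --deltas '[{"hand":10,"dp":[-0.15,0.002,0],"spin":0},{"hand":10,"dp":[-0.3,0.002,0],"spin":0},{"hand":10,"dp":[-0.4,0.002,0],"spin":0},{"hand":10,"dp":[-0.468,0.002,0],"spin":0},{"hand":10,"dp":[-0.468,0.002,0],"spin":0},{"hand":10,"dp":[-0.468,0.002,0],"spin":0},{"hand":10,"dp":[-0.468,0.002,0.12],"spin":0},{"hand":10,"dp":[-0.468,0.002,0.24],"spin":0},{"hand":10,"dp":[-0.468,0.002,0.34],"spin":0},{"hand":10,"dp":[-0.468,0.002,0.42],"spin":0},{"hand":10,"dp":[-0.468,0.002,0.5],"spin":0},{"hand":10,"dp":[-0.468,0.002,0.57],"spin":0},{"hand":10,"dp":[-0.468,0.002,0.61],"spin":0},{"hand":10,"dp":[-0.468,0.002,0.61],"spin":0},{"hand":10,"dp":[-0.468,0.002,0.61],"spin":0}]'

```text
time: 17.95
ee_pos: [0.5081, -0.1639, 0.1511]
eef_rot: [0.706, 0.708, 0.0, 0.0]
ft_force: [0.5, -0.0, -2.6]
width: 0.0281
grip_force: 30.0
```

Emit:
carry_out --deltas '[{"hand":10,"dp":[-0.006,-0.004,0.012],"spin":0},{"hand":10,"dp":[-0.006,-0.004,0.024],"spin":0},{"hand":10,"dp":[-0.006,-0.004,0.032],"spin":0},{"hand":10,"dp":[-0.006,-0.004,0.032],"spin":0},{"hand":10,"dp":[-0.006,-0.004,0.032],"spin":0}]'

```text
time: 18.45
ee_pos: [0.5074, -0.1663, 0.1435]
eef_rot: [0.706, 0.708, 0.001, 0.001]
ft_force: [0.2, -0.2, 6.0]
width: 0.0282
grip_force: 30.0
```

The force rose to +6 N with the bottom at 45 mm, so the bottle stands on the floor. I'll release, rise and return to look over the mat.

Emit:
carry_out --deltas '[{"hand":60,"dp":[0,0,0],"spin":0},{"hand":60,"dp":[0,0,0],"spin":0},{"hand":60,"dp":[0,0,0],"spin":0},{"hand":60,"dp":[0,0,0],"spin":0},{"hand":60,"dp":[0,0,0],"spin":0},{"hand":60,"dp":[0,0,0],"spin":0},{"hand":60,"dp":[0,0,-0.1],"spin":0},{"hand":60,"dp":[0,0,-0.25],"spin":0},{"hand":60,"dp":[0,0,-0.45],"spin":0},{"hand":60,"dp":[0,0,-0.65],"spin":0},{"hand":60,"dp":[0.2,0.04,-0.83],"spin":0},{"hand":60,"dp":[0.4,0.04,-0.83],"spin":0},{"hand":60,"dp":[0.6,0.04,-0.83],"spin":0},{"hand":60,"dp":[0.8,0.04,-0.83],"spin":0},{"hand":60,"dp":[1,0.04,-0.83],"spin":0}]'

```text
time: 19.95
ee_pos: [0.5159, 0.0717, 0.3502]
eef_rot: [0.707, 0.708, 0.0, 0.0]
ft_force: [1.4, -0.1, 0.9]
width: 0.0599
grip_force: 0.0
```

Emit:
carry_out --deltas '[{"hand":60,"dp":[0.2,0.04,0],"spin":0},{"hand":60,"dp":[0.4,0.04,0],"spin":0},{"hand":60,"dp":[0.57,0.04,0],"spin":0},{"hand":60,"dp":[0.57,0.04,0],"spin":0},{"hand":60,"dp":[0.57,0.04,0],"spin":0}]'

```text
time: 20.45
ee_pos: [0.5257, 0.2132, 0.3495]
eef_rot: [0.706, 0.709, -0.0, -0.0]
ft_force: [0.5, -2.0, -0.1]
width: 0.0601
grip_force: 0.0
```

```bash
cat > look.py <<'E'
from h import *
import sys
np.set_printoptions(precision=4,suppress=True)
tag,names=sys.argv[1],sys.argv[2]
s,im=grab('wrist','w'+tag);C=cam('wrist',s);print(s['ee_pos'],s['time'])
for n in names:
    b=bore(im,C,SP[n])
    if b: d=(b[2]-s['ee_pos'])/.25;print(n,b[0].round(1),b[2],'tx,ty',d[1].round(3),d[0].round(3))
    else: print(n,None)
_,sd=grab('side','s'+tag);D=cam('side')
for c,(x,y) in {**CELL,1:(.5902,-.1572),5:(.5718,.0098)}.items():
    b=bore(sd,D,(x,y),.17,win=12); print('cell',c,'empty?' if b is None else (b[2][:2]-[x,y])*1e3)
E
python3 look.py 6 DCA
```

```text
[0.5257 0.2132 0.3495] 20.45
D [387.7 220.6] [0.5995 0.1846 0.125 ] tx,ty -0.114 0.295
C [395.3  74.2] [0.5986 0.3266 0.125 ] tx,ty 0.454 0.292
A [245.5  64.5] [0.4589 0.3346 0.125 ] tx,ty 0.486 -0.267
cell 0 empty?
cell 2 empty?
cell 3 empty?
cell 4 empty?
cell 1 empty?
cell 5 [ 0.4604 -3.3661]
```

Emit:
carry_out --deltas '[{"hand":60,"dp":[-0.165,0.296,0],"spin":0},{"hand":60,"dp":[-0.165,0.296,0.2],"spin":0},{"hand":60,"dp":[-0.165,0.296,0.4],"spin":0},{"hand":60,"dp":[-0.165,0.296,0.6],"spin":0},{"hand":60,"dp":[-0.165,0.296,0.8],"spin":0},{"hand":60,"dp":[-0.165,0.296,0.8],"spin":0},{"hand":60,"dp":[-0.165,0.296,0.8],"spin":0}]'

```text
time: 21.25
ee_pos: [0.5997, 0.1698, 0.1497]
eef_rot: [0.707, 0.707, -0.001, -0.0]
ft_force: [-0.6, -0.4, 1.1]
width: 0.0599
grip_force: 0.0
```

Emit:
carry_out --deltas '[{"hand":60,"dp":[0.057,0,0],"spin":0},{"hand":60,"dp":[0.057,0,0.1],"spin":0},{"hand":60,"dp":[0.057,0,0.21],"spin":0},{"hand":60,"dp":[0.057,0,0.21],"spin":0},{"hand":60,"dp":[0.057,0,0.21],"spin":0},{"hand":10,"dp":[0.057,0,0.21],"spin":0},{"hand":10,"dp":[0.057,0,0.21],"spin":0},{"hand":10,"dp":[0.057,0,0.21],"spin":0},{"hand":10,"dp":[0.057,0,0.21],"spin":0},{"hand":10,"dp":[0.057,0,0.21],"spin":0},{"hand":10,"dp":[0.057,0,0.21],"spin":0},{"hand":10,"dp":[0.057,0,0.21],"spin":0},{"hand":10,"dp":[0.057,0,0.21],"spin":0},{"hand":10,"dp":[0.057,0,0.21],"spin":0}]' --force 30

```text
time: 22.65
ee_pos: [0.6003, 0.1854, 0.0977]
eef_rot: [0.706, 0.708, 0.0, 0.0]
ft_force: [2.0, 0.2, 2.3]
width: 0.0284
grip_force: 30.0
```

Emit:
carry_out --deltas '[{"hand":10,"dp":[0,0,-0.1],"spin":0},{"hand":10,"dp":[0,0,-0.25],"spin":0},{"hand":10,"dp":[0,0,-0.4],"spin":0},{"hand":10,"dp":[0,0,-0.55],"spin":0},{"hand":10,"dp":[0,0,-0.7],"spin":0},{"hand":10,"dp":[-0.1,-0.01,-0.82],"spin":0},{"hand":10,"dp":[-0.25,-0.02,-0.82],"spin":0},{"hand":10,"dp":[-0.4,-0.04,-0.82],"spin":0},{"hand":10,"dp":[-0.55,-0.06,-0.82],"spin":0},{"hand":10,"dp":[-0.7,-0.077,-0.82],"spin":0},{"hand":10,"dp":[-0.85,-0.077,-0.82],"spin":0},{"hand":10,"dp":[-0.95,-0.077,-0.82],"spin":0},{"hand":10,"dp":[-1,-0.077,-0.82],"spin":0},{"hand":10,"dp":[-1,-0.077,-0.82],"spin":0},{"hand":10,"dp":[-1,-0.077,-0.82],"spin":0}]'

```text
time: 24.15
ee_pos: [0.5812, -0.0627, 0.3019]
eef_rot: [0.706, 0.708, 0.0, -0.001]
ft_force: [0.2, 1.3, -3.9]
width: 0.0281
grip_force: 30.0
```

Emit:
carry_out --deltas '[{"hand":10,"dp":[-0.04,0,0],"spin":0},{"hand":10,"dp":[-0.04,0,0],"spin":0},{"hand":10,"dp":[-0.04,0,0],"spin":0},{"hand":10,"dp":[-0.04,0,0.12],"spin":0},{"hand":10,"dp":[-0.04,0,0.24],"spin":0},{"hand":10,"dp":[-0.04,0,0.34],"spin":0},{"hand":10,"dp":[-0.04,0,0.42],"spin":0},{"hand":10,"dp":[-0.04,0,0.5],"spin":0},{"hand":10,"dp":[-0.04,0,0.56],"spin":0},{"hand":10,"dp":[-0.04,0,0.59],"spin":0},{"hand":10,"dp":[-0.04,0,0.605],"spin":0},{"hand":10,"dp":[-0.04,0,0.615],"spin":0},{"hand":10,"dp":[-0.04,0,0.625],"spin":0},{"hand":10,"dp":[-0.04,0,0.63],"spin":0},{"hand":10,"dp":[-0.04,0,0.635],"spin":0},{"hand":10,"dp":[-0.04,0,0.635],"spin":0},{"hand":10,"dp":[-0.04,0,0.635],"spin":0}]'

```text
time: 25.85
ee_pos: [0.5813, -0.0746, 0.1438]
eef_rot: [0.706, 0.708, 0.0, 0.0]
ft_force: [-0.3, -0.2, -3.6]
width: 0.0284
grip_force: 30.0
```

Emit:
carry_out --deltas '[{"hand":10,"dp":[0,0,0.004],"spin":0},{"hand":10,"dp":[0,0,0.008],"spin":0},{"hand":10,"dp":[0,0,0.008],"spin":0},{"hand":10,"dp":[0,0,0.008],"spin":0}]'

```text
time: 26.25
ee_pos: [0.5819, -0.0747, 0.1426]
eef_rot: [0.706, 0.708, 0.001, 0.001]
ft_force: [-0.0, 1.5, 4.8]
width: 0.0282
grip_force: 30.0
```

Emit:
carry_out --deltas '[{"hand":60,"dp":[0,0,0],"spin":0},{"hand":60,"dp":[0,0,0],"spin":0},{"hand":60,"dp":[0,0,0],"spin":0},{"hand":60,"dp":[0,0,0],"spin":0},{"hand":60,"dp":[0,0,0],"spin":0},{"hand":60,"dp":[0,0,0],"spin":0},{"hand":60,"dp":[0,0,-0.1],"spin":0},{"hand":60,"dp":[0,0,-0.25],"spin":0},{"hand":60,"dp":[0,0,-0.45],"spin":0},{"hand":60,"dp":[0,0,-0.65],"spin":0},{"hand":60,"dp":[0.2,-0.04,-0.83],"spin":0},{"hand":60,"dp":[0.4,-0.08,-0.83],"spin":0},{"hand":60,"dp":[0.6,-0.1,-0.83],"spin":0},{"hand":60,"dp":[0.8,-0.1,-0.83],"spin":0},{"hand":60,"dp":[1,-0.1,-0.83],"spin":0},{"hand":60,"dp":[1,-0.1,-0.83],"spin":0},{"hand":60,"dp":[1,-0.1,-0.83],"spin":0}]'

```text
time: 27.95
ee_pos: [0.555, 0.1786, 0.3487]
eef_rot: [0.705, 0.71, -0.0, -0.001]
ft_force: [-0.8, -0.4, -0.3]
width: 0.06
grip_force: 0.0
```

```bash
python3 look.py 7 CA | head -3; python3 - <<'E'
import cv2,numpy as np
a=cv2.imread('pics/w7.png');b=cv2.imread('pics/s7.png')[160:400,240:460]
cv2.imwrite('pics/v7.png',np.hstack([cv2.resize(a,(440,330)),cv2.resize(b,(303,330))]))
E
```

```text
[0.555  0.1786 0.3487] 27.95
C [366.1  34.8] [0.5986 0.3256 0.125 ] tx,ty 0.588 0.175
A [212.   22.5] [0.4592 0.3349 0.125 ] tx,ty 0.625 -0.383
```

View pics/v7.png

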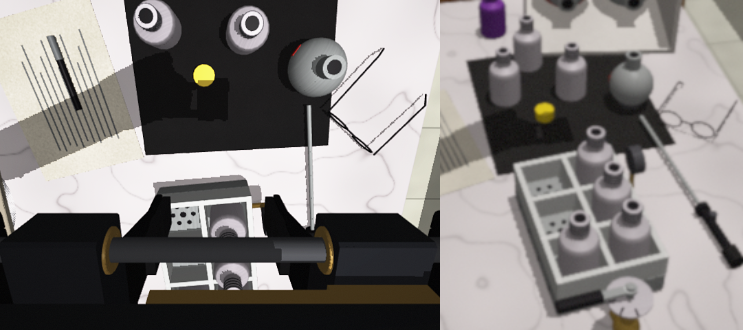

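Cells 0, 1, 3 and 5 now hold upright bottles, the lever is still shut, and spares C, A and B are undisturbed. Next I'll take C for cell 2.

Emit:
carry_out --deltas '[{"hand":60,"dp":[0.2,0.06,0],"spin":0},{"hand":60,"dp":[0.4,0.12,0],"spin":0},{"hand":60,"dp":[0.588,0.175,0],"spin":0},{"hand":60,"dp":[0.588,0.175,0.2],"spin":0},{"hand":60,"dp":[0.588,0.175,0.4],"spin":0},{"hand":60,"dp":[0.588,0.175,0.6],"spin":0},{"hand":60,"dp":[0.588,0.175,0.8],"spin":0},{"hand":60,"dp":[0.588,0.175,0.8],"spin":0},{"hand":60,"dp":[0.588,0.175,0.8],"spin":0},{"hand":60,"dp":[0.588,0.175,0.8],"spin":0}]'

```text
time: 29.05
ee_pos: [0.6013, 0.3225, 0.1532]
eef_rot: [0.707, 0.707, 0.002, 0.001]
ft_force: [-0.5, 0.4, 0.4]
width: 0.0603
grip_force: 0.0
```

Emit:
carry_out --deltas '[{"hand":60,"dp":[0.014,-0.01,0],"spin":0},{"hand":60,"dp":[0.014,-0.01,0.1],"spin":0},{"hand":60,"dp":[0.014,-0.01,0.22],"spin":0},{"hand":60,"dp":[0.014,-0.01,0.22],"spin":0},{"hand":60,"dp":[0.014,-0.01,0.22],"spin":0},{"hand":10,"dp":[0.014,-0.01,0.22],"spin":0},{"hand":10,"dp":[0.014,-0.01,0.22],"spin":0},{"hand":10,"dp":[0.014,-0.01,0.22],"spin":0},{"hand":10,"dp":[0.014,-0.01,0.22],"spin":0},{"hand":10,"dp":[0.014,-0.01,0.22],"spin":0},{"hand":10,"dp":[0.014,-0.01,0.22],"spin":0},{"hand":10,"dp":[0.014,-0.01,0.22],"spin":0},{"hand":10,"dp":[0.014,-0.01,0.22],"spin":0},{"hand":10,"dp":[0.014,-0.01,0.22],"spin":0}]' --force 30

```text
time: 30.45
ee_pos: [0.5971, 0.326, 0.0946]
eef_rot: [0.706, 0.708, 0.001, 0.0]
ft_force: [2.1, 0.3, 3.7]
width: 0.0288
grip_force: 30.0
```

Emit:
carry_out --deltas '[{"hand":10,"dp":[0,0,-0.1],"spin":0},{"hand":10,"dp":[0,0,-0.25],"spin":0},{"hand":10,"dp":[0,0,-0.4],"spin":0},{"hand":10,"dp":[0,0,-0.55],"spin":0},{"hand":10,"dp":[0,0,-0.7],"spin":0},{"hand":10,"dp":[-0.1,-0.05,-0.82],"spin":0},{"hand":10,"dp":[-0.25,-0.1,-0.82],"spin":0},{"hand":10,"dp":[-0.4,-0.16,-0.82],"spin":0},{"hand":10,"dp":[-0.55,-0.22,-0.82],"spin":0},{"hand":10,"dp":[-0.7,-0.28,-0.82],"spin":0},{"hand":10,"dp":[-0.85,-0.34,-0.82],"spin":0},{"hand":10,"dp":[-1,-0.395,-0.82],"spin":0}]'

```text
time: 31.65
ee_pos: [0.4968, 0.0743, 0.2982]
eef_rot: [0.706, 0.708, -0.001, -0.001]
ft_force: [0.0, -0.4, -2.9]
width: 0.0288
grip_force: 30.0
```

Emit:
carry_out --deltas '[{"hand":10,"dp":[-0.15,0,0],"spin":0},{"hand":10,"dp":[-0.3,0,0],"spin":0},{"hand":10,"dp":[-0.45,0,0],"spin":0},{"hand":10,"dp":[-0.55,0,0],"spin":0},{"hand":10,"dp":[-0.635,0,0],"spin":0},{"hand":10,"dp":[-0.635,0,0],"spin":0},{"hand":10,"dp":[-0.635,0,0],"spin":0},{"hand":10,"dp":[-0.635,0,0],"spin":0}]'

```text
time: 32.45
ee_pos: [0.4985, -0.0818, 0.2987]
eef_rot: [0.706, 0.708, -0.0, -0.001]
ft_force: [0.2, -0.6, -2.5]
width: 0.0292
grip_force: 30.0
```

Emit:
carry_out --deltas '[{"hand":10,"dp":[-0.004,-0.004,0.12],"spin":0},{"hand":10,"dp":[-0.004,-0.004,0.24],"spin":0},{"hand":10,"dp":[-0.004,-0.004,0.34],"spin":0},{"hand":10,"dp":[-0.004,-0.004,0.42],"spin":0},{"hand":10,"dp":[-0.004,-0.004,0.5],"spin":0},{"hand":10,"dp":[-0.004,-0.004,0.56],"spin":0},{"hand":10,"dp":[-0.004,-0.004,0.59],"spin":0},{"hand":10,"dp":[-0.004,-0.004,0.605],"spin":0},{"hand":10,"dp":[-0.004,-0.004,0.615],"spin":0},{"hand":10,"dp":[-0.004,-0.004,0.622],"spin":0},{"hand":10,"dp":[-0.004,-0.004,0.629],"spin":0},{"hand":10,"dp":[-0.004,-0.004,0.636],"spin":0},{"hand":10,"dp":[-0.004,-0.004,0.636],"spin":0},{"hand":10,"dp":[-0.004,-0.004,0.636],"spin":0}]'

```text
time: 33.85
ee_pos: [0.4978, -0.084, 0.1403]
eef_rot: [0.706, 0.708, 0.0, 0.0]
ft_force: [-0.6, -0.1, -3.2]
width: 0.0287
grip_force: 30.0
```

Emit:
carry_out --deltas '[{"hand":10,"dp":[0,0,0.004],"spin":0},{"hand":10,"dp":[0,0,0.008],"spin":0},{"hand":10,"dp":[0,0,0.008],"spin":0},{"hand":10,"dp":[0,0,0.008],"spin":0}]'

```text
time: 34.25
ee_pos: [0.4987, -0.0841, 0.1393]
eef_rot: [0.706, 0.708, 0.001, 0.001]
ft_force: [0.7, -0.1, 5.5]
width: 0.0289
grip_force: 30.0
```

Landed. I'll release, rise and go to look at A.

Emit:
carry_out --deltas '[{"hand":60,"dp":[0,0,0],"spin":0},{"hand":60,"dp":[0,0,0],"spin":0},{"hand":60,"dp":[0,0,0],"spin":0},{"hand":60,"dp":[0,0,0],"spin":0},{"hand":60,"dp":[0,0,0],"spin":0},{"hand":60,"dp":[0,0,0],"spin":0},{"hand":60,"dp":[0,0,-0.1],"spin":0},{"hand":60,"dp":[0,0,-0.25],"spin":0},{"hand":60,"dp":[0,0,-0.45],"spin":0},{"hand":60,"dp":[0,0,-0.65],"spin":0},{"hand":60,"dp":[0.2,0,-0.83],"spin":0},{"hand":60,"dp":[0.4,0,-0.83],"spin":0},{"hand":60,"dp":[0.6,-0.05,-0.83],"spin":0},{"hand":60,"dp":[0.8,-0.08,-0.83],"spin":0},{"hand":60,"dp":[1,-0.08,-0.83],"spin":0},{"hand":60,"dp":[1,-0.08,-0.83],"spin":0}]'

```text
time: 35.85
ee_pos: [0.4756, 0.1717, 0.3455]
eef_rot: [0.704, 0.71, 0.0, -0.001]
ft_force: [-0.4, 0.7, -0.8]
width: 0.06
grip_force: 0.0
```

Emit:
carry_out --deltas '[{"hand":60,"dp":[0.2,0,0],"spin":0},{"hand":60,"dp":[0.3,0,0],"spin":0},{"hand":60,"dp":[0.3,0,0],"spin":0},{"hand":60,"dp":[0.3,0,0],"spin":0}]'

```text
time: 36.25
ee_pos: [0.4773, 0.2405, 0.3454]
eef_rot: [0.706, 0.708, -0.0, 0.0]
ft_force: [0.3, 0.4, 0.4]
width: 0.0603
grip_force: 0.0
```

```bash
python3 look.py 8 CA | head -3
```

```text
[0.4773 0.2405 0.3454] 36.25
C None
A None
```

View pics/w8.png

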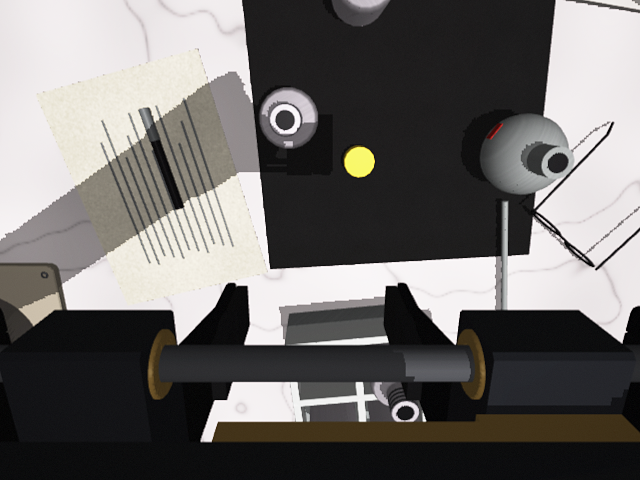

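Spare A has been shifted; its bore is now at (286,119), still upright. I'll remeasure it there.

```bash
python3 - <<'E'
from h import *
s=read_state();im=cv2.imread('pics/w8.png');C=cam('wrist',s);g=onz(C,(286,119),.125)
b=bore(im,C,g);print(s['ee_pos'],g,b,((b[2]-s['ee_pos'])/.25).round(3))
sc=cam('side');m=camera('side')[:,:,::-1];cv2.imwrite('pics/s8b.png',m);bb=bore(m,sc,g,win=12)
print(bb and tri(C,b[0],sc,bb[0]))
E
```

```text
[0.47767136 0.2393948  0.34575919] [0.44834524 0.31245827 0.125     ] (array([284.5       , 119.72222137]), 9.39835262298584, array([0.44689267, 0.31179582, 0.125     ])) [-0.123  0.29  -0.883]
None
```

Emit:
carry_out --deltas '[{"hand":65,"dp":[0.15,-0.06,0],"spin":0},{"hand":65,"dp":[0.29,-0.121,0],"spin":0},{"hand":65,"dp":[0.29,-0.121,0.2],"spin":0},{"hand":65,"dp":[0.29,-0.121,0.4],"spin":0},{"hand":65,"dp":[0.29,-0.121,0.6],"spin":0},{"hand":65,"dp":[0.29,-0.121,0.76],"spin":0},{"hand":65,"dp":[0.29,-0.121,0.76],"spin":0},{"hand":65,"dp":[0.29,-0.121,0.76],"spin":0},{"hand":65,"dp":[0.29,-0.121,0.76],"spin":0}]'

```text
time: 37.3
ee_pos: [0.4482, 0.314, 0.1587]
eef_rot: [0.707, 0.708, 0.002, 0.0]
ft_force: [0.4, -0.3, 1.1]
width: 0.0647
grip_force: 0.0
```

```bash
python3 - <<'E'
from h import *
m=cv2.imread('pics/w8.png')
s,im=grab('wrist','w9');print(s['ee_pos']);C=cam('wrist',s)
print(proj(C,[.4475,.312,.125]),bore(im,C,(.4475,.312),win=40))
E
```

```text
[0.44824935 0.3140437  0.15868975]
[315.50923585 264.64802809] None
```

Emit:
carry_out --deltas '[{"hand":65,"dp":[-0.006,0,0],"spin":0},{"hand":65,"dp":[-0.006,0,0.12],"spin":0},{"hand":65,"dp":[-0.006,0,0.24],"spin":0},{"hand":65,"dp":[-0.006,0,0.245],"spin":0},{"hand":65,"dp":[-0.006,0,0.245],"spin":0},{"hand":10,"dp":[-0.006,0,0.245],"spin":0},{"hand":10,"dp":[-0.006,0,0.245],"spin":0},{"hand":10,"dp":[-0.006,0,0.245],"spin":0},{"hand":10,"dp":[-0.006,0,0.245],"spin":0},{"hand":10,"dp":[-0.006,0,0.245],"spin":0},{"hand":10,"dp":[-0.006,0,0.245],"spin":0},{"hand":10,"dp":[-0.006,0,0.245],"spin":0},{"hand":10,"dp":[-0.006,0,0.245],"spin":0},{"hand":10,"dp":[-0.006,0,0.245],"spin":0},{"hand":10,"dp":[-0.006,0,0.245],"spin":0}]' --force 30

```text
time: 38.85
ee_pos: [0.4469, 0.3119, 0.0946]
eef_rot: [0.706, 0.708, 0.0, 0.0]
ft_force: [0.8, -0.5, 1.8]
width: 0.0287
grip_force: 30.0
```

Emit:
carry_out --deltas '[{"hand":10,"dp":[0,0,-0.1],"spin":0},{"hand":10,"dp":[0,0,-0.25],"spin":0},{"hand":10,"dp":[0,0,-0.4],"spin":0},{"hand":10,"dp":[0,0,-0.55],"spin":0},{"hand":10,"dp":[0,0,-0.7],"spin":0},{"hand":10,"dp":[-0.1,0.02,-0.82],"spin":0},{"hand":10,"dp":[-0.25,0.05,-0.82],"spin":0},{"hand":10,"dp":[-0.4,0.08,-0.82],"spin":0},{"hand":10,"dp":[-0.55,0.11,-0.82],"spin":0},{"hand":10,"dp":[-0.7,0.14,-0.82],"spin":0},{"hand":10,"dp":[-0.85,0.166,-0.82],"spin":0},{"hand":10,"dp":[-1,0.166,-0.82],"spin":0}]'

```text
time: 40.05
ee_pos: [0.4885, 0.0603, 0.2985]
eef_rot: [0.706, 0.708, -0.001, -0.0]
ft_force: [0.7, -0.2, -3.5]
width: 0.0287
grip_force: 30.0
```

Emit:
carry_out --deltas '[{"hand":10,"dp":[-0.12,0,0],"spin":0},{"hand":10,"dp":[-0.2,0,0],"spin":0},{"hand":10,"dp":[-0.24,0,0],"spin":0},{"hand":10,"dp":[-0.24,0,0],"spin":0},{"hand":10,"dp":[-0.24,0,0],"spin":0},{"hand":10,"dp":[-0.24,0,0],"spin":0}]'

```text
time: 40.65
ee_pos: [0.4888, 0.0035, 0.2993]
eef_rot: [0.706, 0.709, 0.0, -0.0]
ft_force: [0.1, -0.6, -2.8]
width: 0.0287
grip_force: 30.0
```

Emit:
carry_out --deltas '[{"hand":10,"dp":[-0.01,0,0.12],"spin":0},{"hand":10,"dp":[-0.01,0,0.24],"spin":0},{"hand":10,"dp":[-0.01,0,0.34],"spin":0},{"hand":10,"dp":[-0.01,0,0.42],"spin":0},{"hand":10,"dp":[-0.01,0,0.5],"spin":0},{"hand":10,"dp":[-0.01,0,0.56],"spin":0},{"hand":10,"dp":[-0.01,0,0.59],"spin":0},{"hand":10,"dp":[-0.01,0,0.605],"spin":0},{"hand":10,"dp":[-0.01,0,0.615],"spin":0},{"hand":10,"dp":[-0.01,0,0.624],"spin":0},{"hand":10,"dp":[-0.01,0,0.632],"spin":0},{"hand":10,"dp":[-0.01,0,0.64],"spin":0},{"hand":10,"dp":[-0.01,0,0.644],"spin":0},{"hand":10,"dp":[-0.01,0,0.644],"spin":0},{"hand":10,"dp":[-0.01,0,0.644],"spin":0}]'

```text
time: 42.15
ee_pos: [0.4894, -0.0005, 0.1396]
eef_rot: [0.706, 0.708, 0.001, 0.0]
ft_force: [-2.0, 0.5, 6.0]
width: 0.0289
grip_force: 30.0
```

Emit:
carry_out --deltas '[{"hand":60,"dp":[0,0,0],"spin":0},{"hand":60,"dp":[0,0,0],"spin":0},{"hand":60,"dp":[0,0,0],"spin":0},{"hand":60,"dp":[0,0,0],"spin":0},{"hand":60,"dp":[0,0,0],"spin":0},{"hand":60,"dp":[0,0,0],"spin":0},{"hand":60,"dp":[0,0,-0.1],"spin":0},{"hand":60,"dp":[0,0,-0.25],"spin":0},{"hand":60,"dp":[0,0,-0.45],"spin":0},{"hand":60,"dp":[0,0,-0.65],"spin":0},{"hand":60,"dp":[-0.2,0.1,-0.83],"spin":0},{"hand":60,"dp":[-0.4,0.15,-0.87],"spin":0},{"hand":60,"dp":[-0.6,0.15,-0.87],"spin":0},{"hand":60,"dp":[-0.6,0.15,-0.87],"spin":0},{"hand":60,"dp":[-0.6,0.15,-0.87],"spin":0}]'

```text
time: 43.65
ee_pos: [0.5262, -0.1545, 0.3559]
eef_rot: [0.709, 0.706, -0.0, 0.0]
ft_force: [-0.4, 0.8, -0.8]
width: 0.0597
grip_force: 0.0
```

```bash
python3 - <<'E'
from h import *
np.set_printoptions(precision=4,suppress=True)
s,im=grab('wrist','w10');C=cam('wrist',s);print(s['ee_pos'],s['time'])
for c,X in {**CELL,1:(.5902,-.1572),5:(.5718,.0098)}.items():
    b=bore(im,C,X,.17,win=22);print(c,None if b is None else ((b[2][:2]-X)*1e3,b[1]))
E
```

```text
[ 0.5262 -0.1545  0.3559] 43.65
0 (array([-0.0371, -0.4438]), 10.202159881591797)
2 (array([ 1.574 , -0.1272]), 11.10190200805664)
3 (array([ 0.0082, -1.9247]), 10.894854545593262)
4 (array([-0.229 , -0.0252]), 12.650430679321289)
1 (array([-1.4084, -1.3542]), 9.708344459533691)
5 None
```

View pics/w10.png

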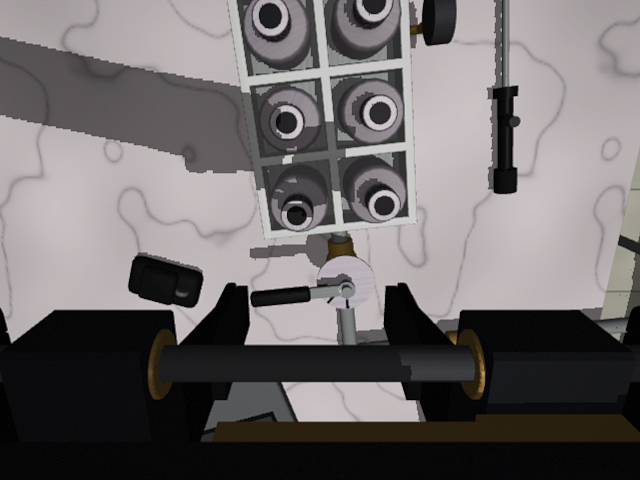

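All six bottles sit within about 2 mm of their cell centres and the lever is shut. Now I'll grip the sleeve to open it halfway.

Emit:
carry_out --deltas '[{"hand":60,"dp":[-0.482,-0.163,0],"spin":0.46},{"hand":60,"dp":[-0.482,-0.163,0],"spin":0.46},{"hand":60,"dp":[-0.482,-0.163,0],"spin":0.46},{"hand":60,"dp":[-0.482,-0.163,0],"spin":0.46},{"hand":60,"dp":[-0.482,-0.163,0],"spin":0.46},{"hand":60,"dp":[-0.482,-0.163,0],"spin":0.46},{"hand":60,"dp":[-0.482,-0.163,0],"spin":0.46},{"hand":60,"dp":[-0.482,-0.163,0],"spin":0.46},{"hand":60,"dp":[-0.482,-0.163,0],"spin":0.46},{"hand":60,"dp":[-0.482,-0.163,0],"spin":0.46},{"hand":60,"dp":[-0.482,-0.163,0.2],"spin":0.46},{"hand":60,"dp":[-0.482,-0.163,0.4],"spin":0.46},{"hand":60,"dp":[-0.482,-0.163,0.6],"spin":0.46},{"hand":60,"dp":[-0.482,-0.163,0.7],"spin":0.46},{"hand":60,"dp":[-0.482,-0.163,0.7],"spin":0.46},{"hand":60,"dp":[-0.482,-0.163,0.7],"spin":0.46}]'

```text
time: 45.3
ee_pos: [0.4868, -0.2701, 0.1819]
eef_rot: [0.998, 0.064, 0.0, -0.0]
ft_force: [-0.6, -1.3, 0.7]
width: 0.0602
grip_force: 0.0
```

Emit:
carry_out --deltas '[{"hand":60,"dp":[0,0.02,0.1],"spin":0},{"hand":60,"dp":[0,0.02,0.2],"spin":0},{"hand":60,"dp":[0,0.02,0.28],"spin":0},{"hand":60,"dp":[0,0.02,0.304],"spin":0},{"hand":60,"dp":[0,0.02,0.304],"spin":0},{"hand":0,"dp":[0,0.02,0.304],"spin":0},{"hand":0,"dp":[0,0.02,0.304],"spin":0},{"hand":0,"dp":[0,0.02,0.304],"spin":0},{"hand":0,"dp":[0,0.02,0.304],"spin":0},{"hand":0,"dp":[0,0.02,0.304],"spin":0},{"hand":0,"dp":[0,0.02,0.304],"spin":0},{"hand":0,"dp":[0,0.02,0.304],"spin":0},{"hand":0,"dp":[0,0.02,0.304],"spin":0},{"hand":0,"dp":[0,0.02,0.304],"spin":0},{"hand":0,"dp":[0,0.02,0.304],"spin":0},{"hand":0,"dp":[0,0.02,0.304],"spin":0}]' --force 20

```text
time: 46.9
ee_pos: [0.4867, -0.2759, 0.1049]
eef_rot: [0.998, 0.064, 0.0, -0.0]
ft_force: [-0.4, 1.8, 1.9]
width: 0.0161
grip_force: 20.0
```

```bash
python3 - <<'E'
from h import *
s=read_state();P=s['ee_pos'][:2];R=Ro.from_quat(s['eef_rot']).as_matrix();S=np.array([.560,-.267]);r0=P-S;print(P,s['width'],s['grip_force'])
for a in [8,16,24,32,40,45]:
    r=Ro.from_euler('z',a,degrees=True).as_matrix()[:2,:2]@r0;d=R[:2,:2].T@(r-r0)/.25;print(a,d.round(3),round(-a/180,3))
E
```

```text
[ 0.48671124 -0.27593246] 0.016127904912559214 19.985006153583527
8 [0.003 0.041] -0.044
16 [0.011 0.081] -0.089
24 [0.025 0.12 ] -0.133
32 [0.044 0.157] -0.178
40 [0.068 0.19 ] -0.222
45 [0.085 0.209] -0.25
```

Emit:
carry_out --deltas '[{"hand":0,"dp":[0.003,0.041,0],"spin":-0.044},{"hand":0,"dp":[0.011,0.081,0],"spin":-0.089},{"hand":0,"dp":[0.025,0.12,0],"spin":-0.133},{"hand":0,"dp":[0.044,0.157,0],"spin":-0.178},{"hand":0,"dp":[0.068,0.19,0],"spin":-0.222},{"hand":0,"dp":[0.085,0.209,0],"spin":-0.25},{"hand":0,"dp":[0.085,0.209,0],"spin":-0.25},{"hand":0,"dp":[0.085,0.209,0],"spin":-0.25},{"hand":0,"dp":[0.085,0.209,0],"spin":-0.25},{"hand":0,"dp":[0.085,0.209,0],"spin":-0.25}]'

```text
time: 47.9
ee_pos: [0.5144, -0.3254, 0.105]
eef_rot: [0.898, 0.44, 0.0, 0.0]
ft_force: [1.2, -3.5, -0.6]
width: 0.0164
grip_force: 20.0
```

Geometry puts the lever at about 45.8°. I'll release and rise, then verify.

Emit:
carry_out --deltas '[{"hand":60,"dp":[0.085,0.0,0],"spin":0}]'

```text
time: 48.0
ee_pos: [0.5248, -0.3117, 0.105]
eef_rot: [0.899, 0.438, -0.001, 0.0]
ft_force: [0.2, 0.0, -0.5]
width: 0.0191
grip_force: 0.0
```

That row carried a stray 21 mm shift along the lever towards the stem, which should do no harm because it's lengthwise. I'll open in place and rise.

Emit:
carry_out --deltas '[{"hand":50,"dp":[-0.04,0,0],"spin":0},{"hand":50,"dp":[-0.04,0,0],"spin":0},{"hand":50,"dp":[-0.04,0,0],"spin":0},{"hand":50,"dp":[-0.04,0,0],"spin":0},{"hand":50,"dp":[-0.04,0,0],"spin":0},{"hand":50,"dp":[-0.04,0,0],"spin":0},{"hand":50,"dp":[-0.04,0,-0.2],"spin":0},{"hand":50,"dp":[-0.04,0,-0.4],"spin":0},{"hand":50,"dp":[-0.04,0,-0.6],"spin":0},{"hand":50,"dp":[-0.04,0,-0.8],"spin":0},{"hand":50,"dp":[-0.5,0,-1],"spin":0},{"hand":50,"dp":[-0.5,0,-1],"spin":0},{"hand":50,"dp":[-0.5,0,-1],"spin":0},{"hand":50,"dp":[-0.5,0,-1],"spin":0},{"hand":50,"dp":[-0.5,0,-1],"spin":0}]'

```text
time: 49.5
ee_pos: [0.451, -0.4072, 0.3548]
eef_rot: [0.898, 0.44, 0.0, -0.0]
ft_force: [-0.3, -0.2, 0.3]
width: 0.0501
grip_force: 0.0
```

```bash
python3 - <<'E'
from h import *
np.set_printoptions(precision=4,suppress=True)
s,im=grab('side','s11');w,wi=grab('wrist','w11');D=cam('side')
x,y=proj(D,[.514,-.325,.122]).astype(int);m=(im[y-40:y+40,x-45:x+45].max(2)<55).astype(np.uint8)
n,l,st,c=cv2.connectedComponentsWithStats(m);i=1+st[1:,4].argmax();q=np.argwhere(l==i)[:,::-1].astype(np.float32)+np.float32([x-45,y-40])
r=cv2.minAreaRect(q);b=sorted(cv2.boxPoints(r).tolist());print(x,y,r)
A=onz(D,np.mean(b[:2],0),.122);B=onz(D,np.mean(b[2:],0),.122);print(A,B,'valve deg',np.rad2deg(np.arctan2(*(B-A)[1::-1]))-6.2)
cv2.imwrite('pics/v11.png',np.hstack([cv2.resize(im[150:470,230:460],(400,556)),cv2.resize(wi,(399,556))]))
E
```

```text
362 398 ((362.0726623535156, 400.511962890625), (8.243712425231934, 32.22965621948242), 27.758541107177734)
[ 0.4927 -0.355   0.122 ] [ 0.5339 -0.3027  0.122 ] valve deg 45.48024973788036
```

View pics/v11.png

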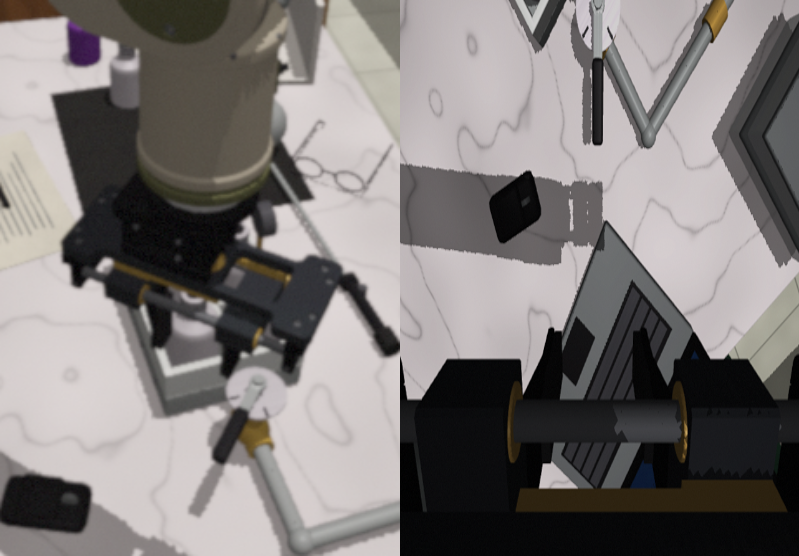

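The lever reads 45.5° open in the side view, the left-over spare stands upright at (125,75), and the arm is clear. Handing in.

```bash
python3 -c "
from bench import *
print(close_job())"
```

```text
the job is handed in; nothing more can be done
None
```

I've handed the job in: I shut the valve, filled the four empty cells (bottles measured within about 2 mm of centre, except cell 5's original, which I only saw in its cell), set the valve to about 45°, and left the spare bottle upright on the mat; the hand-in returned no verdict.

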